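# Pick an order from between the finished flue cowls

## Robot

A 7-joint arm with a two-finger parallel gripper is mounted at the origin on the work surface. World frame = base frame: x ahead of the robot, y to its left, z up, the work surface at z = 0. Lengths are in m, angles in rad, forces in N, time in s.
With the tool pointing down it reaches from about 0.425 to 0.95 m from the base axis. Payload 4.7 kg.
Tool frame: the origin (TCP) lies on the centre line of the jaws, within the pads' length; the fingertips stand 14 mm ahead of it and the grasp point (between the pads) lies 5 mm behind it; z points along the fingers, y is the line along which they close (so a half turn about z gives the same grasp; the last joint's range is limited). The gripper opens to 85 mm and grips with 20 to 120 N. Pads are 22 mm wide; open, the fingers measure 114 mm over their backs; the gripper's body (76 mm by 85 mm) begins 54 mm behind the grasp point. The pads swing forward as they close: fully open they stand 13 mm farther back than shut.
Start: joints at [-1.154, 0.469, -0.049, 1.532, 0.024, 1.141, -0.082], TCP at [0.291, 0.609, 0.245] pointing down, gripper open.
Joint ranges: [-2.59, 2.59], [-0.33, 1.99], [-1.39, 1.29], [0.1, 2.45], [-1.04, 4.18], [0.21, 1.99], [-2.66, 2.66]. Speed limits (rad/s): [2.57, 2.57, 3.14, 3.14, 3.14, 3.14, 3.14].

## Interface

Orientations are given as a unit quaternion [w, x, y, z].
In Python, from plant import robot gives the robot as it stands.
- The arm moves only by the shell command python3 -m inch 'ROWS'. ROWS is a JSON list of rows, 1 to 10 of them, each of 7 numbers: a rotation vector rx, ry, rz in rad, then dx, dy, dz in m, then the finger opening in m; each row is the pose to reach, as a shift and turn from the pose commanded when the command began, along the tool's axes at that moment; what a row does not reach only later rows make up. A row lasts 1/12 s, in which the tool goes at most 0.0417 m and 0.125 rad, less where a joint would pass 70% of its speed; a pose out of reach is approached as far as the arm can. The fingers move at their own pace and stop on an object; the grip force is fixed at half the most. Time passes only in rows, so rows that do not move let the fingers close. It prints the time, the measured TCP pose, the force, the opening and the grip force at its end.
- robot.observe(): the state, without advancing time (a new reading comes with each control period).
- robot.snapshot(name): name is "scene" or "top" or "wrist"; returns a dict with "img" (384x512x3 uint8, red, green, blue), "depth" (384x512 float32, m along the optical axis (not along the pixel's ray), 0 where there is no reading), "fx", "fy", "cx", "cy" (pixels), "rvec" (rotation vector, rad) and "tvec" (3), from world to camera coordinates, as OpenCV has them; the wrist camera has in their place "T_tool_cam" (4x4, takes a point from camera to tool coordinates, whose origin is the TCP and whose axes are the flange's). Camera axes: x right, y down, z forward; pixel columns grow to the right and rows downward; lengths in m; the calibration is good to about 2 mm. A picture is of the moment at which its call begins: read the wrist's pose just before it.
- robot.sign_off(): hands the job in; it is judged then, once.
Trained networks look in a picture, given as the dict that the camera call returned (one of the last four; its "shot" number tells which), for a name from the list of things; names that differ only in an ending like _2 or _b are one class to them, and where a whole thing is asked for, a point or a joint stands for the part that bears it (a point fixed in the world has none). Each returns a list of dicts, best first, with "confidence" (0 to 1); they miss things now and then, are a little off and sometimes report something else, mostly with a low value. They report only what shows in the picture. A call takes as long as a camera call. They do not tell look-alikes from the thing itself.
- robot.trace(label, picture): "region" (384x512 bool, what is visible of it).
- robot.tip_of(label, picture): "at" ([x, y, z] in m, in world coordinates, good to about 4 mm: a listed point, or the origin of a listed thing).
The state is a dict: "time_s": time; "joint_positions": joint angles; "joint_vel": joint speeds; "tau": joint torques, N m; "position": TCP position; "tcp_rot": TCP orientation; "contact_force": force on the tool from outside, world axes, zero at the start; "ft_torque": the same for the moment, N m; "opening": finger opening in m; "grasp_force": force on a finger pad.
Only numpy, scipy, OpenCV 4.12 (cv2) and the standard library are available. Lean on these libraries where they do the work, as an engineer would, in place of code of your own. Each camera call takes 0.05 s, during which the arm holds its last target. There are 200 camera calls.

## Task

The two finished cowls stand with their hats over the sleeve and the reducer that an order needs: first set both cowls aside, upright, on the black rubber mat. With both cowls on the mat, stand the sleeve in the round pan and the reducer, wide end down, in the square wooden tray. Then put each cowl back upright in the middle of its own seat, the round one on the round seat and the square one on the square seat with its sides in line with the seat's.

Things in the scene. Friction and masses are not known exactly. Their poses are not given: they have to be found in the camera images.
- cowl_round: Loose round flue cowl, galvanised, 0.4 kg, 180 mm high; at the start on seat_round. Origin: centre of its underside, z up. Collar 80 mm in diameter, 80 mm high; grey conical hat 140 mm in diameter, rim 113 mm and flat peak (28 mm across) 148 mm above the underside; on the peak a round grip stud, 24 mm in diameter, from 148 to 180 mm: grip it from above.
- cowl_square: Loose square flue cowl, galvanised, 0.4 kg, 180 mm high; at the start on seat_square. Origin: centre of its underside, z up, x and y square to its sides. Collar 80 x 80 mm, 80 mm high; grey four-sided hat 130 x 130 mm, rim 113 mm and flat peak (28 mm square) 148 mm up; on it a square grip stud, 24 x 24 mm, faces square to x and y, from 148 to 180 mm: grip it from above.
- sleeve: Loose short steel tube standing on end between the cowls, open on top: 44 mm outside diameter, 40 mm high, 3 mm wall, a low bead near its foot (47 mm), 0.08 kg. Origin: centre of its underside, z up.
- reducer: Loose steel reducer standing wide end down between the cowls: foot 48 mm in diameter up to 12 mm, tapering to a neck 30 mm in diameter from 22 to 44 mm (its top), 0.10 kg. Origin: centre of its underside, z towards the narrow end.
- seat_round: Fixed seat of the round cowl: dark steel plate 5 mm thick, a disc 104 mm in diameter with a strap along its x ending in round lugs (40 mm across, centres 75 mm from the middle) that show beyond the hat. It lies on a 6 mm plywood board that also carries sleeve and reducer; the seats are side by side along y, 190 mm apart, same yaw. Origin: centre of its underside; the cowl stands 5 mm higher.
- seat_square: Fixed seat of the square cowl: dark steel plate 5 mm thick, 100 x 100 mm, sides along its x and y, with a strap along its x ending in square lugs (34 x 44 mm, centres 75 mm from the middle) that show beyond the hat. It lies on the same board. Origin: centre of its underside; the cowl stands 5 mm higher.
- mat: Fixed black rubber mat, the side area, left or right of the cowls: 340 mm along its x, 190 mm along its y, 4 mm thick. Origin: centre of its underside, on the bench. It has room for both cowls, one 80 mm either side of its middle along x.
- pan: Fixed shallow round aluminium pan on a 4 mm grey board, on the side away from the mat: 120 mm in diameter at the rim, 14 mm high, 3 mm wall and floor. Origin: centre of its underside, its floor 3 mm higher.
- tray: Fixed shallow square wooden tray on the same grey board, 150 mm from the pan: 120 x 120 mm, 14 mm high, 4 mm wall and floor. Origin: centre of its underside, its floor 4 mm higher.
Mind the look-alikes: they are no part of the job. What is shaped like the cowl_round but red is not meant.

How it is judged:
On the way, in this order (a step that is already met when the one before it is completed fails the run):
1. both cowls stand upright on the mat (x of cowl_round in the frame of mat between -0.15 and 0.15 m and y of cowl_round in the frame of mat between -0.075 and 0.075 m and z of each of cowl_round, cowl_square in the frame of mat below 0.01 m and angle between each of cowl_round, cowl_square's own z axis and vertical below 0.1 rad and linear speed of each of cowl_round, cowl_square below 0.02 m/s and angular speed of each of cowl_round, cowl_square below 0.2 rad/s and x of cowl_square in the frame of mat between -0.15 and 0.15 m and y of cowl_square in the frame of mat between -0.075 and 0.075 m), for 0.2 s.
2. with both cowls still on the mat, the sleeve stands in the pan and the reducer in the tray (all of step 1 and horizontal distance between sleeve and pan below 0.036 m and z of sleeve in the frame of pan between 0 and 0.009 m and angle between each of sleeve, reducer's own z axis and vertical below 0.12 rad and linear speed of each of sleeve, reducer below 0.02 m/s and angular speed of each of sleeve, reducer below 0.2 rad/s and x of reducer in the frame of tray between -0.036 and 0.036 m and y of reducer in the frame of tray between -0.036 and 0.036 m and z of reducer in the frame of tray between 0 and 0.009 m), for 0.2 s.
At the end, for the whole second after the job is handed in: Sleeve upright (7 deg) on the pan floor; reducer, wide end down, on the tray floor; each cowl upright (4.5 deg) on its own seat, centred within 13 mm, the square one in line with its seat within 14 deg (any of its four ways round); all released and at rest (horizontal distance between sleeve and pan below 0.036 m and z of sleeve in the frame of pan between 0 and 0.009 m and angle between each of sleeve, reducer's own z axis and vertical below 0.12 rad and linear speed of each of sleeve, reducer, cowl_round, cowl_square below 0.02 m/s and angular speed of each of sleeve, reducer, cowl_round, cowl_square below 0.2 rad/s and x of reducer in the frame of tray between -0.036 and 0.036 m and y of reducer in the frame of tray between -0.036 and 0.036 m and z of reducer in the frame of tray between 0 and 0.009 m and horizontal distance between cowl_round and seat_round below 0.013 m and z of cowl_round in the frame of seat_round between 0.001 and 0.01 m and angle between each of cowl_round, cowl_square's own z axis and vertical below 0.08 rad and horizontal distance between cowl_square and seat_square below 0.013 m and z of cowl_square in the frame of seat_square between 0.001 and 0.01 m and (angle between the x axis of cowl_square and the x axis of seat_square, either way round below 0.25 rad or angle between the x axis of cowl_square and the y axis of seat_square, either way round below 0.25 rad)); the robot touches nothing.
It also fails if it takes over 144 s, if anything falls off the work surface, if the arm or the gripper's body presses on something with over 40 N, if the wrist force passes 120 N, or if a joint passes its speed limit or range.

## Working session

There is one attempt and no reset: what is moved stays moved. The work goes in short steps, Python scripts to look and compute and a shell command to move; the robot and the scene stay as the last step left them, time stands still between calls to the robot, and variables do not carry over. Pictures are saved under pics/ and viewed, at most 14 in all, crops included, and the job is handed in when it is done.

```bash
ls; mkdir -p pics
python3 - <<'E'
from plant import robot
import cv2,numpy as np
s=robot.observe();print(s)
for n in ["top","scene"]:
    p=robot.snapshot(n);cv2.imwrite(f"pics/{n}0.png",cv2.cvtColor(p["img"],cv2.COLOR_RGB2BGR))
    print(n,p["shot"],p["rvec"],p["tvec"],p["fx"])
    for l in ["cowl_round","cowl_square","sleeve","reducer","seat_round","seat_square","mat","pan","tray"]:
        R=p
        print(l,[(np.round(d["at"],3).tolist(),round(d["confidence"],2)) for d in robot.tip_of(l,p)])
E
```

```text
pics
{'time_s': 0.0, 'joint_positions': array([-1.15392518,  0.46946479, -0.04860214,  1.53368272,  0.02410084,
        1.14098456, -0.08227332]), 'joint_vel': array([-0.00077765,  0.00139389,  0.00092927,  0.00078675, -0.00041255,
        0.00037014,  0.00139147]), 'tau': array([-9.53154886e-04, -5.10289586e+01, -4.69302933e-02, -2.37731373e+01,
        1.05351006e-02,  7.24057478e-03, -1.45618361e-05]), 'position': array([0.29077771, 0.60855031, 0.24425041]), 'tcp_rot': array([-1.82491603e-04,  2.21013013e-01,  9.75270370e-01, -9.59662580e-04]), 'contact_force': array([-0.59544346,  0.17746135,  0.08369491]), 'ft_torque': array([-0.03601772, -0.03284591,  0.0572553 ]), 'grasp_force': 0.0, 'opening': 0.08528502681389528}
top 1 [ 2.16166134 -2.153457    0.13096611] [0.11428827 0.49523898 1.204555  ] 411.1538396280495
cowl_round [([0.598, 0.104, 0.012], 0.9), ([0.369, 0.092, 0.001], 0.78), ([0.522, 0.56, -0.002], 0.6)]
cowl_square [([0.609, -0.085, 0.01], 0.92), ([0.599, 0.104, 0.013], 0.37)]
sleeve [([0.651, 0.008, 0.003], 0.55)]
reducer [([0.562, 0.003, 0.006], 0.62)]
seat_round []
seat_square []
mat [([0.48, -0.327, 0.001], 0.91)]
pan [([0.401, 0.344, 0.002], 0.88), ([0.598, 0.102, 0.011], 0.44)]
tray [([0.555, 0.328, 0.004], 0.8)]
scene 2 [ 2.41232735  1.51503458 -0.2500188 ] [-0.31713978 -0.36547501  1.47581612] 464.4121359092513
cowl_round [([0.367, 0.096, -0.005], 0.85), ([0.599, 0.104, 0.011], 0.73), ([0.52, 0.56, 0.006], 0.58)]
cowl_square [([0.606, -0.09, 0.016], 0.87)]
sleeve [([0.647, 0.012, 0.004], 0.62)]
reducer [([0.557, 0.008, 0.004], 0.58)]
seat_round [([0.597, 0.097, 0.004], 0.54)]
seat_square [([0.601, 0.106, 0.012], 0.22)]
mat [([0.48, -0.331, 0.001], 0.56)]
pan [([0.406, 0.344, 0.004], 0.69), ([0.645, 0.014, 0.005], 0.18)]
tray [([0.553, 0.33, 0.004], 0.92)]
```

View pics/top0.png

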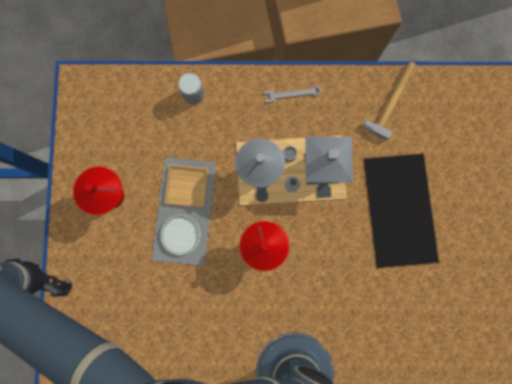

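View pics/scene0.png

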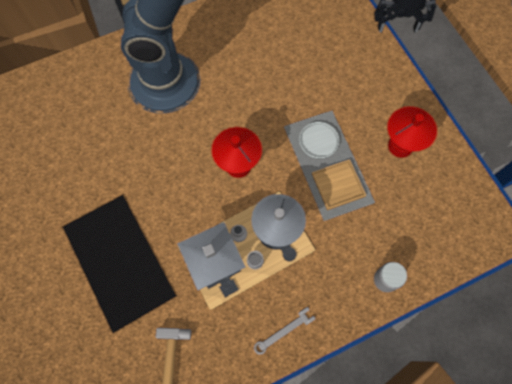

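The grey round cowl is at about (261,163) in the top picture. Its look-alikes are the red cowls at (265,245) and (99,190), so the grey one on the plywood board is the one I want. The square cowl is at (329,160), the sleeve at (290,154), the reducer at (292,184), the pan at (180,236), the tray at (186,186) and the mat at (401,210). The can at (191,88) could be taken for the sleeve, but it stands apart from the board.

```bash
cat > h.py <<'E'
from plant import robot
import cv2,numpy as np
from scipy.spatial.transform import Rotation as Ro
def Rt(q): return Ro.from_quat(np.roll(q,-1))
def snap(n):
    s=robot.observe();p=robot.snapshot(n)
    v,u=np.mgrid[:384,:512];d=p["depth"]
    c=np.dstack([(u-p["cx"])/p["fx"]*d,(v-p["cy"])/p["fy"]*d,d])
    if n=="wrist":
        T=p["T_tool_cam"];w=(c@T[:3,:3].T+T[:3,3])@Rt(s["tcp_rot"]).as_matrix().T+s["position"]
    else:
        R=cv2.Rodrigues(p["rvec"])[0];w=(c-p["tvec"])@R
    w[d==0]=np.nan
    p["w"]=w;p["s"]=s;return p
def save(p,name,box=None,f=1):
    im=cv2.cvtColor(p["img"],cv2.COLOR_RGB2BGR)
    if box:a,b,c,d=box;im=im[b:d,a:c]
    cv2.imwrite("pics/"+name,cv2.resize(im,None,fx=f,fy=f,interpolation=cv2.INTER_CUBIC))
def rect(pts):
    (c,s,a)=cv2.minAreaRect((pts[:,:2]*1000).astype(np.float32));return np.round(c,1),np.round(s,1),round(a,1)
def tool(): # show pose and yaw of tool y axis
    s=robot.observe();R=Rt(s["tcp_rot"]).as_matrix();return s["position"],R
def go(target,yaw=None):
    """shift (tool axes) and turn to bring the TCP to target, pointing down, tool y axis along yaw deg (mod 180)"""
    p,R=tool()
    out=R.T@(np.array(target)-p)
    rv=None
    if yaw is not None:
        best=None
        for k in (-180,0,180):
            a=np.radians(yaw+k);y=np.array([np.cos(a),np.sin(a),0]);z=np.array([0,0,-1.]);Rd=np.c_[np.cross(y,z),y,z]
            r=Ro.from_matrix(R.T@Rd).as_rotvec()
            if best is None or np.linalg.norm(r)<np.linalg.norm(best): best=r
        rv=best
    q=robot.observe()["joint_positions"]
    print("pos",p.round(4),"yaw_y",round(np.degrees(np.arctan2(R[1,1],R[0,1])),1),"d",out.round(4),"rv",None if rv is None else rv.round(3),"j7",q[6].round(2),"t",robot.observe()["time_s"])
E
python3 - <<'E'
from h import *
for n in ["top","scene"]:
    p=snap(n);w=p["w"];X,Y,Z=w[...,0],w[...,1],w[...,2];dark=p["img"].max(2)<75
    print(n)
    def near(x,y,r): return (abs(X-x)<r)&(abs(Y-y)<r)
    for nm,x,y in [("R",.6,.104),("S",.607,-.087)]:
        m=near(x,y,.1)&(Z>.17); t=w[m]; print(nm,"stud",len(t),np.median(t,0).round(4) if len(t) else "",rect(t) if len(t)>4 else "")
        m=near(x,y,.095)&(Z>.115); print(" hat",rect(w[m]))
    m=near(.6,0,.25)&(Z>.004)&(Z<.018)&dark; n_,L,st,ce=cv2.connectedComponentsWithStats(m.astype(np.uint8))
    for i in range(1,n_):
        if st[i,4]>20: print(" dark",st[i,4],ce[i].round(),rect(w[L==i]))
    for l in ["mat","tray","pan","sleeve","reducer"]:
        for d in robot.trace(l,p)[:1]:
            t=w[d["region"]];t=t[np.isfinite(t[:,0])];print(l,round(d["confidence"],2),len(t),rect(t),np.percentile(t[:,2],[5,50,95]).round(4))
    if n=="top": save(p,"crop1.png",(140,110,460,290),2.5)
E
```

```text
top
R stud 75 [0.5956 0.1034 0.1904] (array([597.4, 103.1]), array([21.7, 23.4]), 54.2)
 hat (array([597.2, 104.1]), array([137.3, 137.4]), 89.8)
S stud 102 [ 0.6059 -0.0892  0.1907] (array([607.1, -89.5]), array([23.8, 23.8]), 89.8)
 hat (array([607.2, -90.1]), array([129.8, 130.3]), 90.0)
 dark 276 [371. 189.] (array([ 524.5, -235.8]), array([233.1,  28.4]), 0.1)
 dark 46 [321. 186.] (array([553.2, -85.1]), array([18.3, 36.8]), 36.0)
 dark 104 [261. 194.] (array([526. ,  96.7]), array([38.5, 27.6]), 0.2)
mat 0.74 6842 (array([ 480.8, -329.9]), array([340.6, 194.7]), 5.1) [0.0005 0.0046 0.0086]
tray 0.86 1547 (array([549.4, 324.9]), array([123.4, 121. ]), 84.1) [0.0046 0.0091 0.0192]
pan 0.83 1229 (array([401.7, 339.3]), array([117.8, 116.1]), 44.0) [0.0041 0.0082 0.018 ]
sleeve 0.75 178 (array([646.5,  11.3]), array([41.3, 40. ]), 22.5) [0.0106 0.0184 0.0477]
reducer 0.73 1911 (array([597.9, 103.5]), array([138.4, 137.7]), 16.0) [0.1283 0.1408 0.1608]
scene
R stud 93 [0.6028 0.1045 0.1902] (array([601., 106.]), array([22.2, 23.3]), 63.6)
 hat (array([601. , 105.6]), array([136.9, 140.3]), 62.4)
S stud 116 [ 0.6125 -0.0873  0.1905] (array([610.9, -87.3]), array([23.5, 24.3]), 88.7)
 hat (array([610.2, -87.2]), array([131., 130.]), 0.3)
 dark 378 [155. 264.] (array([ 506.6, -234.7]), array([272.3,  30.1]), 0.1)
 dark 86 [288. 253.] (array([669. , 106.9]), array([41. , 31.4]), 0.5)
 dark 133 [228. 287.] (array([678.8, -82.3]), array([41.4, 34.6]), 2.1)
mat 0.56 8331 (array([ 481.9, -327.1]), array([341.8, 192.7]), 5.0) [0.0001 0.0044 0.0087]
tray 0.6 1675 (array([553.5, 329.5]), array([125.9, 124.5]), 86.3) [0.0039 0.0088 0.0188]
pan 0.9 1138 (array([403.5, 343.7]), array([115.2, 118.8]), 59.8) [0.0031 0.0078 0.0178]
sleeve 0.55 229 (array([560.4,   6.4]), array([45.2, 46.3]), 89.4) [0.0156 0.0278 0.0535]
reducer 0.49 235 (array([561.2,   6.8]), array([46.3, 46.5]), 78.1) [0.0133 0.0272 0.0534]
```

View pics/crop1.png

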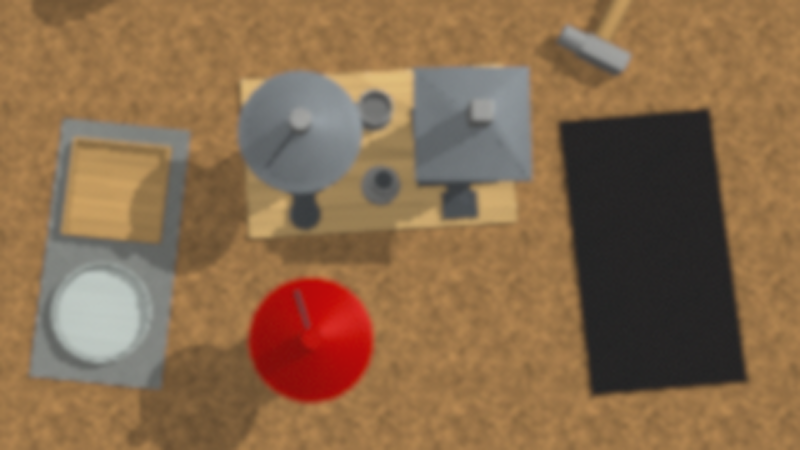

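The crop confirms the choice: the grey round hat is centred at crop (300,131) with its stud at (299,119), and its dark round lug is at (304,211). The square hat has its stud at (481,110) and a square lug at (460,202). The sleeve (376,108) and reducer (381,185) stand between them. The red cowl at (311,340) isn't part of the job. I'll move the square cowl first.

```bash
python3 -c "
from h import *
go([.609,-.0885,.28],1)"
```

```text
pos [0.291  0.6091 0.2453] yaw_y 64.5 d [-0.5877 -0.4923 -0.0347] rv [ 0.    -0.     1.108] j7 -0.08 t 1.6
```

```bash
R='[0,0,1.108,-0.588,-0.492,-0.035,0.085]'; python3 -m inch '[[0,0,1.108,-0.588,-0.492,-0.035,0.085],[0,0,1.108,-0.588,-0.492,-0.035,0.085],[0,0,1.108,-0.588,-0.492,-0.035,0.085],[0,0,1.108,-0.588,-0.492,-0.035,0.085],[0,0,1.108,-0.588,-0.492,-0.035,0.085],[0,0,1.108,-0.588,-0.492,-0.035,0.085],[0,0,1.108,-0.588,-0.492,-0.035,0.085],[0,0,1.108,-0.588,-0.492,-0.035,0.085],[0,0,1.108,-0.588,-0.492,-0.035,0.085],[0,0,1.108,-0.588,-0.492,-0.035,0.085]]'; python3 -c "
from h import *
go([.609,-.0885,.28],1)"
```

```text
time_s: 2.43
position: [0.4643, 0.2286, 0.2648]
tcp_rot: [-0.0, 0.702, 0.712, 0.001]
contact_force: [1.4, -0.8, -0.1]
opening: 0.0852
grasp_force: 0.0
pos [0.4643 0.2286 0.2648] yaw_y 0.8 d [-0.319   0.1403 -0.0153] rv [ 0.001 -0.001 -0.004] j7 -0.45 t 2.4333
```

```bash
python3 -m inch '[[0,0,0,-0.319,0.14,-0.015,0.085],[0,0,0,-0.319,0.14,-0.015,0.085],[0,0,0,-0.319,0.14,-0.015,0.085],[0,0,0,-0.319,0.14,-0.015,0.085],[0,0,0,-0.319,0.14,-0.015,0.085],[0,0,0,-0.319,0.14,-0.015,0.085],[0,0,0,-0.319,0.14,-0.015,0.085],[0,0,0,-0.319,0.14,-0.015,0.085],[0,0,0,-0.319,0.14,-0.015,0.085],[0,0,0,-0.319,0.14,-0.015,0.085]]'
python3 - <<'E'
from h import *
p=snap("wrist");w=p["w"];X,Y,Z=w[...,0],w[...,1],w[...,2]
save(p,"wrist1.png")
m=(Z>.18)&(Z<.2)&(abs(Y+.0885)<.03)&(abs(X-.61)<.03);t=w[m];print(m.sum(),rect(t),t.mean(0))
go([.609,-.0885,.28],1)
E
```

```text
time_s: 3.27
position: [0.61, -0.0922, 0.2796]
tcp_rot: [0.002, 0.704, 0.71, -0.001]
contact_force: [-0.5, 0.8, 0.6]
opening: 0.0851
grasp_force: 0.0
1059 (array([608.8, -87.3]), array([23.9, 23.9]), 89.3) [ 0.60872671 -0.08591022  0.18987903]
pos [ 0.6095 -0.0888  0.2793] yaw_y 0.7 d [ 0.0003 -0.0005 -0.0007] rv [ 0.     0.001 -0.005] j7 0.26 t 3.3167
```

View pics/wrist1.png

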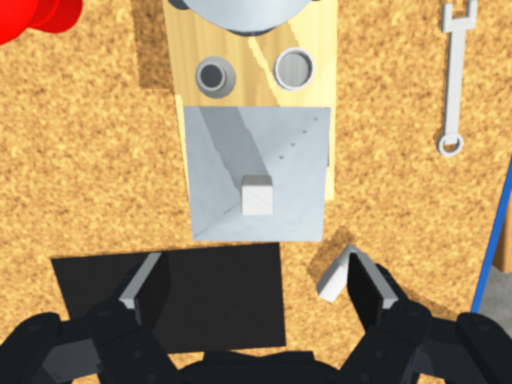

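The wrist picture shows the stud at (257,196) between the jaws, with the reducer at (215,77) and the sleeve at (293,69) clear of them. I'll go down and grip.

```bash
python3 -m inch '[[0,0,0,0.001,0,0.05,0.085],[0,0,0,0.001,0,0.08,0.085],[0,0,0,0.001,0,0.1,0.085],[0,0,0,0.001,0,0.1,0.06],[0,0,0,0.001,0,0.1,0.03],[0,0,0,0.001,0,0.1,0.015],[0,0,0,0.001,0,0.1,0.015],[0,0,0,0.001,0,0.1,0.015],[0,0,0,0.001,0,0.1,0.015],[0,0,0,0.001,0,0.1,0.015]]'
```

```text
time_s: 4.15
position: [0.6099, -0.0852, 0.1814]
tcp_rot: [0.001, 0.701, 0.713, 0.001]
contact_force: [-2.1, 0.8, 6.7]
opening: 0.0227
grasp_force: 60.3
```

Gripped (the stud reads 23 mm, 60 N). I'll lift it and carry it to the far mat spot.

```bash
python3 -m inch '[[0,0,0,0,0,-0.03,0.015],[0,0,0,0,0,-0.06,0.015],[0,0,0,0,0,-0.09,0.015],[0,0,0,0,0,-0.09,0.015]]'; python3 -c "
from h import *
go([.561,-.322,.265],2)"
```

```text
time_s: 4.48
position: [0.6124, -0.0862, 0.2759]
tcp_rot: [0.004, 0.701, 0.713, 0.004]
contact_force: [1.2, -0.7, -1.5]
opening: 0.0227
grasp_force: 60.2
pos [ 0.6124 -0.0862  0.2759] yaw_y 1.0 d [-0.2349 -0.0555  0.0104] rv [ 0.012  0.001 -0.018] j7 0.26 t 4.4833
```

```bash
python3 -m inch '[[0,0,0,-0.03,-0.007,0.01,0.015],[0,0,0,-0.065,-0.015,0.01,0.015],[0,0,0,-0.1,-0.024,0.01,0.015],[0,0,0,-0.135,-0.032,0.01,0.015],[0,0,0,-0.17,-0.04,0.01,0.015],[0,0,0,-0.2,-0.047,0.01,0.015],[0,0,0,-0.222,-0.052,0.01,0.015],[0,0,0,-0.235,-0.055,0.01,0.015],[0,0,0,-0.235,-0.055,0.01,0.015],[0,0,0,-0.235,-0.055,0.01,0.015]]'
python3 - <<'E'
from h import *
p=snap("scene");save(p,"sc1.png",(40,150,360,370),2)
go([.561,-.322,.172],2)
E
```

```text
time_s: 5.32
position: [0.5581, -0.3204, 0.2585]
tcp_rot: [-0.001, 0.701, 0.713, 0.0]
contact_force: [0.4, 0.4, -3.1]
opening: 0.0228
grasp_force: 60.1
pos [ 0.5589 -0.319   0.2585] yaw_y 1.1 d [-0.0032  0.0021  0.0865] rv [-0.    -0.002 -0.016] j7 0.69 t 5.3667
```

View pics/sc1.png

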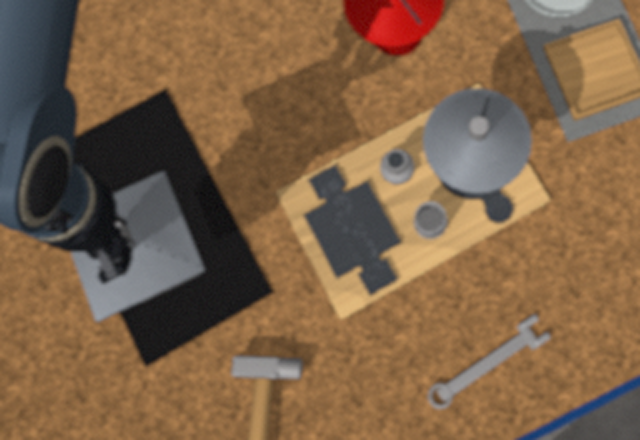

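The square cowl hangs upright over the mat at (138,245), and its seat is now bare at (352,228). I'll set it down.

```bash
python3 -m inch '[[0,0,0,0,0.002,0.03,0.015],[0,0,0,0,0.002,0.06,0.015],[0,0,0,0,0.002,0.072,0.015],[0,0,0,0,0.002,0.077,0.015],[0,0,0,0,0.002,0.082,0.015],[0,0,0,0,0.002,0.082,0.015],[0,0,0,0,0.002,0.082,0.015]]'
```

```text
time_s: 5.95
position: [0.5611, -0.3212, 0.1786]
tcp_rot: [0.001, 0.701, 0.713, 0.0]
contact_force: [-0.1, 0.5, -3.8]
opening: 0.0225
grasp_force: 60.0
```

```bash
python3 -m inch '[[0,0,0,0,0,0.003,0.015],[0,0,0,0,0,0.005,0.015],[0,0,0,0,0,0.005,0.015]]'
```

```text
time_s: 6.2
position: [0.561, -0.3218, 0.1744]
tcp_rot: [0.001, 0.701, 0.713, 0.001]
contact_force: [-0.9, 0.8, 4.2]
opening: 0.0225
grasp_force: 61.0
```

```bash
python3 -m inch '[[0,0,0,0,0,0,0.06],[0,0,0,0,0,0,0.085],[0,0,0,0,0,0,0.085],[0,0,0,0,0,0,0.085],[0,0,0,0,0,-0.03,0.085],[0,0,0,0,0,-0.07,0.085],[0,0,0,0,0,-0.11,0.085],[0,0,0,0,0,-0.11,0.085]]'
python3 - <<'E'
from h import *
p=snap("scene");w=p["w"];m=(w[...,2]>.17)&(w[...,2]<.19)&(abs(w[...,0]-.561)<.03)&(abs(w[...,1]+.322)<.03);print(m.sum(),w[m].mean(0))
go([.599,.1045,.28],3)
E
```

```text
time_s: 6.87
position: [0.5634, -0.324, 0.2911]
tcp_rot: [0.007, 0.701, 0.713, 0.002]
contact_force: [0.8, -0.7, 0.8]
opening: 0.085
grasp_force: 0.0
127 [ 0.5628447  -0.3224604   0.18283699]
pos [ 0.5621 -0.323   0.2874] yaw_y 1.0 d [0.4268 0.0439 0.0059] rv [ 0.009  0.005 -0.036] j7 0.68 t 6.9167
```

Released and standing. Next is the round cowl.

```bash
python3 -m inch '[[0,0,-0.03,0.426,0.044,0.005,0.085],[0,0,-0.03,0.426,0.044,0.005,0.085],[0,0,-0.03,0.426,0.044,0.005,0.085],[0,0,-0.03,0.426,0.044,0.005,0.085],[0,0,-0.03,0.426,0.044,0.005,0.085],[0,0,-0.03,0.426,0.044,0.005,0.085],[0,0,-0.03,0.426,0.044,0.005,0.085],[0,0,-0.03,0.426,0.044,0.005,0.085],[0,0,-0.03,0.426,0.044,0.005,0.085],[0,0,-0.03,0.426,0.044,0.005,0.085]]'; python3 -m inch '[[0,0,0,0,0,0,0.085],[0,0,0,0,0,0,0.085],[0,0,0,0,0,0,0.085]]';  python3 - <<'E'
from h import *
for i in range(2):
    p=snap("wrist");w=p["w"];X,Y,Z=w[...,0],w[...,1],w[...,2]
    m=(Z>.18)&(Z<.2)&(abs(Y-.1045)<.03)&(abs(X-.6)<.03);t=w[m];print(m.sum(),rect(t),t.mean(0))
go([.599,.1045,.28],3)
E
```

```text
time_s: 7.75
position: [0.5952, 0.0962, 0.2763]
tcp_rot: [-0.001, 0.69, 0.724, -0.001]
contact_force: [0.9, -0.2, 0.3]
opening: 0.0852
grasp_force: 0.0
time_s: 8.0
position: [0.5955, 0.0936, 0.2764]
tcp_rot: [-0.0, 0.69, 0.724, -0.001]
contact_force: [-0.7, -0.8, 0.7]
opening: 0.0847
grasp_force: 0.0
855 (array([599.1, 106. ]), array([23. , 22.7]), 3.1) [0.598973   0.10716589 0.18984565]
854 (array([599.3, 105.9]), array([22.8, 23. ]), 4.5) [0.59907024 0.10700887 0.18987834]
pos [0.5958 0.092  0.277 ] yaw_y 2.5 d [ 0.0123  0.0037 -0.003 ] rv [-0.001  0.001 -0.008] j7 -0.04 t 8.1
```

```bash
python3 -m inch '[[0,0,0,0.012,0.003,0.03,0.085],[0,0,0,0.012,0.003,0.06,0.085],[0,0,0,0.012,0.003,0.08,0.085],[0,0,0,0.012,0.003,0.097,0.085],[0,0,0,0.012,0.003,0.097,0.06],[0,0,0,0.012,0.003,0.097,0.03],[0,0,0,0.012,0.003,0.097,0.015],[0,0,0,0.012,0.003,0.097,0.015],[0,0,0,0.012,0.003,0.097,0.015],[0,0,0,0.012,0.003,0.097,0.015]]'; python3 -m inch '[[0,0,0,0,0,0,0.015],[0,0,0,0,0,0,0.015]]'
```

```text
time_s: 8.93
position: [0.5995, 0.1061, 0.1821]
tcp_rot: [0.001, 0.69, 0.723, 0.001]
contact_force: [-0.6, -0.3, 4.5]
opening: 0.022
grasp_force: 58.7
time_s: 9.1
position: [0.5995, 0.1061, 0.1821]
tcp_rot: [0.001, 0.69, 0.723, 0.001]
contact_force: [-0.2, -0.7, 6.0]
opening: 0.0222
grasp_force: 58.9
```

```bash
python3 -m inch '[[0,0,0,0,0,-0.03,0.015],[0,0,0,0,0,-0.06,0.015],[0,0,0,0,0,-0.09,0.015],[0,0,0,0,0,-0.11,0.015],[0,0,0,0,0,-0.11,0.015]]'; python3 -c "
from h import *
go([.401,-.336,.27],3)"
```

```text
time_s: 9.52
position: [0.6003, 0.1064, 0.2945]
tcp_rot: [0.002, 0.69, 0.724, 0.003]
contact_force: [2.0, -0.2, -4.1]
opening: 0.022
grasp_force: 60.4
pos [0.6003 0.1064 0.2945] yaw_y 2.7 d [-0.4326 -0.2201  0.022 ] rv [ 0.008 -0.002 -0.005] j7 -0.06 t 9.5167
```

```bash
python3 -m inch '[[0,0,0,-0.02,-0.018,0,0.015],[0,0,0,-0.045,-0.042,0,0.015],[0,0,0,-0.07,-0.066,0,0.015],[0,0,0,-0.095,-0.09,0,0.015],[0,0,0,-0.12,-0.114,0,0.015],[0,0,0,-0.145,-0.138,0,0.015],[0,0,0,-0.17,-0.16,0,0.015],[0,0,0,-0.2,-0.18,0,0.015],[0,0,0,-0.23,-0.195,0,0.015],[0,0,0,-0.26,-0.205,0,0.015]]'; python3 -c "
from h import *
go([.401,-.336,.27],3)"
```

```text
time_s: 10.35
position: [0.4024, -0.1637, 0.2883]
tcp_rot: [-0.002, 0.69, 0.724, -0.001]
contact_force: [0.9, -0.5, -4.8]
opening: 0.0223
grasp_force: 60.4
pos [ 0.4024 -0.1637  0.2883] yaw_y 2.7 d [-0.1721 -0.0095  0.0179] rv [-0.004 -0.002 -0.005] j7 0.35 t 10.35
```

```bash
python3 -m inch '[[0,0,0,-0.03,-0.002,0,0.015],[0,0,0,-0.06,-0.004,0,0.015],[0,0,0,-0.09,-0.006,0,0.015],[0,0,0,-0.12,-0.008,0,0.015],[0,0,0,-0.15,-0.009,0,0.015],[0,0,0,-0.172,-0.01,0,0.015],[0,0,0,-0.172,-0.01,0.03,0.015],[0,0,0,-0.172,-0.01,0.06,0.015],[0,0,0,-0.172,-0.01,0.09,0.015],[0,0,0,-0.172,-0.01,0.1,0.015]]'; python3 -m inch '[[0,0,0,0,0,0,0.015],[0,0,0,0,0,0,0.015]]';python3 -c "
from h import *
go([.401,-.336,.175],3)"
```

```text
time_s: 11.18
position: [0.4005, -0.3323, 0.1845]
tcp_rot: [-0.006, 0.69, 0.723, -0.001]
contact_force: [-1.6, 1.6, -4.9]
opening: 0.0222
grasp_force: 60.3
time_s: 11.35
position: [0.4037, -0.3353, 0.19]
tcp_rot: [-0.001, 0.69, 0.723, -0.0]
contact_force: [0.1, -0.7, -4.0]
opening: 0.0219
grasp_force: 60.3
pos [ 0.4037 -0.3353  0.19  ] yaw_y 2.7 d [-0.0006 -0.0027  0.015 ] rv [-0.001 -0.    -0.005] j7 0.95 t 11.35
```

```bash
python3 -m inch '[[0,0,0,0,-0.002,0.006,0.015],[0,0,0,0,-0.002,0.012,0.015],[0,0,0,0,-0.002,0.016,0.015],[0,0,0,0,-0.002,0.016,0.015],[0,0,0,0,-0.002,0.016,0.015]]'
```

```text
time_s: 11.77
position: [0.4013, -0.3381, 0.177]
tcp_rot: [0.002, 0.691, 0.723, -0.0]
contact_force: [-6.7, -0.5, 9.8]
opening: 0.022
grasp_force: 64.5
```

```bash
python3 -m inch '[[0,0,0,0,0,0,0.05],[0,0,0,0,0,0,0.085],[0,0,0,0,0,0,0.085],[0,0,0,0,0,0,0.085],[0,0,0,0,0,-0.03,0.085],[0,0,0,0,0,-0.07,0.085],[0,0,0,0,0,-0.11,0.085],[0,0,0,0,0,-0.11,0.085]]'
python3 - <<'E'
from h import *
p=snap("scene");w=p["w"];save(p,"sc2.png",(40,100,400,340),2)
for x,y in [(.561,-.322),(.401,-.336)]:
    m=(w[...,2]>.176)&(w[...,2]<.195)&(abs(w[...,0]-x)<.03)&(abs(w[...,1]-y)<.03);print(m.sum(),w[m].mean(0))
p=snap("top");w=p["w"]
for l in ["sleeve","reducer","seat_round","seat_square","pan","tray","mat"]:
    for q in (p,):
        print(l,[(np.round(d["at"],4).tolist(),round(d["confidence"],2)) for d in robot.tip_of(l,q)][:2])
        for d in robot.trace(l,q)[:1]:
            t=w[d["region"]];t=t[np.isfinite(t[:,0])];print("   ",round(d["confidence"],2),len(t),rect(t),np.percentile(t[:,2],[5,50,95]).round(4))
E
```

```text
time_s: 12.43
position: [0.4051, -0.3387, 0.2917]
tcp_rot: [0.007, 0.69, 0.724, 0.002]
contact_force: [1.3, -1.2, -0.2]
opening: 0.085
grasp_force: 0.0
116 [ 0.56228919 -0.32282235  0.18363325]
86 [ 0.40295054 -0.33653136  0.18463332]
sleeve [([0.6498, 0.0107, 0.0061], 0.55)]
    0.47 180 (array([646.3,  12.9]), array([40.2, 41.7]), 86.3) [0.0117 0.0194 0.0477]
reducer [([0.5612, 0.005, 0.0087], 0.47)]
    0.75 203 (array([556. ,   1.3]), array([47.3, 46.5]), 49.8) [0.0144 0.0268 0.0539]
seat_round [([0.5995, 0.0996, 0.0057], 0.78)]
    0.64 1165 (array([596. ,  99.9]), array([101.4, 176.1]), 69.0) [0.0075 0.0117 0.0158]
seat_square [([0.6094, -0.0879, 0.0031], 0.65)]
pan [([0.399, 0.3421, 0.0004], 0.9)]
    0.82 1189 (array([402.9, 338.9]), array([114.5, 115.8]), 0.2) [0.0039 0.0082 0.0173]
tray [([0.5492, 0.3305, 0.004], 0.82), ([0.4793, -0.3279, 0.0033], 0.2)]
    0.84 1481 (array([549.5, 323.9]), array([119.3, 119.9]), 84.4) [0.0047 0.0091 0.0182]
mat [([0.4812, -0.3283, -0.0012], 0.63)]
    0.62 3349 (array([ 479.3, -328.7]), array([345.4, 193.3]), 6.1) [0.0002 0.0045 0.009 ]
```

View pics/sc2.png

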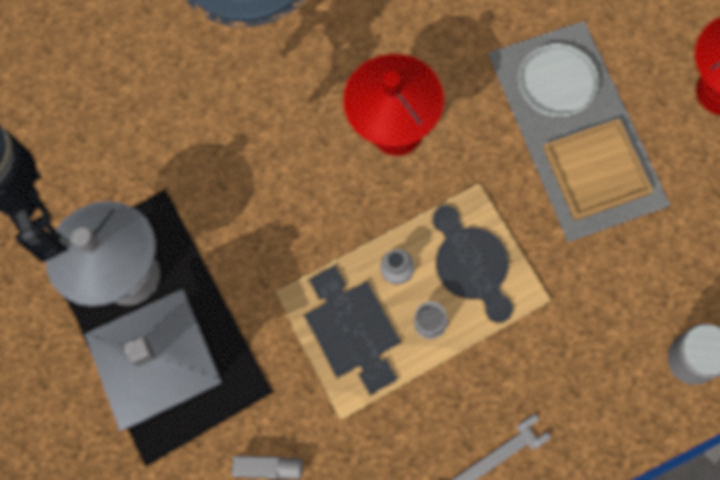

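Both cowls stand on the mat: the round one at crop (100,255) and the square one at (152,355). The sleeve is at (431,318) and the reducer at (397,265). The sleeve goes first.

```bash
python3 -c "
from h import *
go([.645,.012,.25],3)"
```

```text
pos [ 0.402  -0.3355  0.2843] yaw_y 2.7 d [0.3357 0.2591 0.0343] rv [-0.    -0.    -0.005] j7 0.85 t 13.2333
```

```bash
python3 -m inch '[[0,0,0,0.336,0.259,0,0.085],[0,0,0,0.336,0.259,0,0.085],[0,0,0,0.336,0.259,0,0.085],[0,0,0,0.336,0.259,0,0.085],[0,0,0,0.336,0.259,0,0.085],[0,0,0,0.336,0.259,0,0.085],[0,0,0,0.336,0.259,0,0.085],[0,0,0,0.336,0.259,0,0.085],[0,0,0,0.336,0.259,0.03,0.085],[0,0,0,0.336,0.259,0.05,0.085]]'; python3 -m inch '[[0,0,0,0,0,0.02,0.085],[0,0,0,0,0,0.04,0.085],[0,0,0,0,0,0.04,0.085],[0,0,0,0,0,0.04,0.085],[0,0,0,0,0,0.04,0.085]]'
python3 - <<'E'
from h import *
p=snap("wrist");w=p["w"];save(p,"wr2.png")
X,Y,Z=w[...,0],w[...,1],w[...,2]
for x,y in [(.648,.012),(.559,.005)]:
    m=(Z>.038)&(Z<.054)&(abs(X-x)<.04)&(abs(Y-y)<.033);t=w[m];print(m.sum(),rect(t),t.mean(0)) if m.sum()>5 else 0
for l in ["sleeve","reducer"]: print(l,[(np.round(d["at"],4).tolist(),round(d["confidence"],2)) for d in robot.tip_of(l,p)][:2])
go([.645,.012,.25],3)
E
```

```text
time_s: 14.07
position: [0.6382, 0.0011, 0.2493]
tcp_rot: [0.002, 0.689, 0.724, 0.003]
contact_force: [1.1, 0.3, 0.2]
opening: 0.0847
grasp_force: 0.0
time_s: 14.48
position: [0.6355, -0.0029, 0.2084]
tcp_rot: [0.001, 0.691, 0.723, 0.001]
contact_force: [0.2, -0.3, 0.2]
opening: 0.0852
grasp_force: 0.0
512 (array([648.9,  14.3]), array([42.4, 42.9]), 2.7) [0.64903025 0.01370483 0.04452806]
851 (array([558.5,   5.4]), array([29.7, 29.3]), 65.4) [0.55927856 0.00645312 0.0491399 ]
sleeve [([0.6491, 0.0169, 0.0027], 0.55)]
reducer [([0.558, 0.0038, 0.0041], 0.75)]
pos [ 0.6356 -0.0027  0.2088] yaw_y 2.6 d [ 0.0143  0.0102 -0.0412] rv [ 0.003 -0.    -0.006] j7 0.24 t 14.6333
```

View pics/wr2.png

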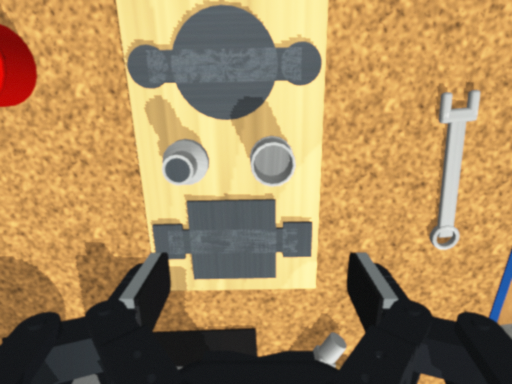

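The wrist picture shows the sleeve at (272,161), the reducer at (186,163), and both seats clear. I'll grip the sleeve.

```bash
python3 -m inch '[[0,0,0,0.016,0.014,0.03,0.07],[0,0,0,0.016,0.014,0.06,0.068],[0,0,0,0.016,0.014,0.095,0.068],[0,0,0,0.016,0.014,0.125,0.068],[0,0,0,0.016,0.014,0.15,0.068],[0,0,0,0.016,0.014,0.165,0.068],[0,0,0,0.016,0.014,0.176,0.068],[0,0,0,0.016,0.014,0.178,0.068],[0,0,0,0.016,0.014,0.178,0.068]]'; python3 -m inch '[[0,0,0,0,0,0,0.05],[0,0,0,0,0,0,0.035],[0,0,0,0,0,0,0.035],[0,0,0,0,0,0,0.035],[0,0,0,0,0,0,0.035],[0,0,0,0,0,0,0.035]]'
```

```text
time_s: 15.38
position: [0.6487, 0.0144, 0.0296]
tcp_rot: [0.0, 0.69, 0.723, 0.0]
contact_force: [-0.1, -0.1, 0.6]
opening: 0.0681
grasp_force: 0.0
time_s: 15.88
position: [0.6495, 0.0145, 0.0311]
tcp_rot: [0.001, 0.69, 0.724, 0.001]
contact_force: [-0.2, -0.5, 6.2]
opening: 0.042
grasp_force: 61.3
```

```bash
python3 -m inch '[[0,0,0,0,0,-0.03,0.035],[0,0,0,0,0,-0.065,0.035],[0,0,0,0,0,-0.1,0.035],[0,0,0,0,0,-0.13,0.035],[0,0,0,0,0,-0.15,0.035],[0,0,0,0,0,-0.15,0.035]]'; python3 -c "
from h import *
go([.4025,.342,.06],3)"
```

```text
time_s: 16.38
position: [0.6511, 0.0141, 0.1849]
tcp_rot: [0.003, 0.69, 0.723, 0.004]
contact_force: [1.4, -0.4, -0.3]
opening: 0.0418
grasp_force: 61.2
pos [0.6511 0.0141 0.1849] yaw_y 2.7 d [ 0.339  -0.2342  0.1228] rv [ 0.01  -0.001 -0.006] j7 0.24 t 16.3833
```

```bash
python3 -m inch '[[0,0,0,0.02,-0.014,0,0.035],[0,0,0,0.05,-0.035,0,0.035],[0,0,0,0.082,-0.056,0,0.035],[0,0,0,0.114,-0.078,0,0.035],[0,0,0,0.146,-0.1,0,0.035],[0,0,0,0.178,-0.122,0,0.035],[0,0,0,0.21,-0.145,0,0.035],[0,0,0,0.242,-0.167,0,0.035],[0,0,0,0.274,-0.189,0,0.035],[0,0,0,0.306,-0.211,0,0.035]]'; python3 -c "
from h import *
go([.4025,.342,.06],3)"
```

```text
time_s: 17.22
position: [0.421, 0.3113, 0.1786]
tcp_rot: [-0.0, 0.69, 0.724, -0.0]
contact_force: [0.2, 1.2, -0.3]
opening: 0.042
grasp_force: 61.2
pos [0.421  0.3113 0.1786] yaw_y 2.7 d [ 0.0315 -0.017   0.1186] rv [-0.001  0.    -0.005] j7 -0.47 t 17.2167
```

```bash
python3 -m inch '[[0,0,0,0.02,-0.01,0,0.035],[0,0,0,0.031,-0.017,0.02,0.035],[0,0,0,0.031,-0.017,0.05,0.035],[0,0,0,0.031,-0.017,0.08,0.035],[0,0,0,0.031,-0.017,0.105,0.035],[0,0,0,0.031,-0.017,0.12,0.035],[0,0,0,0.031,-0.017,0.13,0.035],[0,0,0,0.031,-0.017,0.135,0.035],[0,0,0,0.031,-0.017,0.135,0.035],[0,0,0,0.031,-0.017,0.135,0.035]]'
python3 - <<'E'
from h import *
p=snap("wrist");save(p,"wr3.png")
go([.4025,.342,.032],3)
E
```

```text
time_s: 18.05
position: [0.405, 0.3407, 0.0446]
tcp_rot: [0.0, 0.69, 0.723, 0.001]
contact_force: [-0.2, 0.6, -0.0]
opening: 0.0416
grasp_force: 61.1
pos [0.4052 0.3409 0.0449] yaw_y 2.7 d [ 0.0012 -0.0026  0.0129] rv [ 0.001 -0.001 -0.006] j7 -0.4 t 18.1
```

View pics/wr3.png

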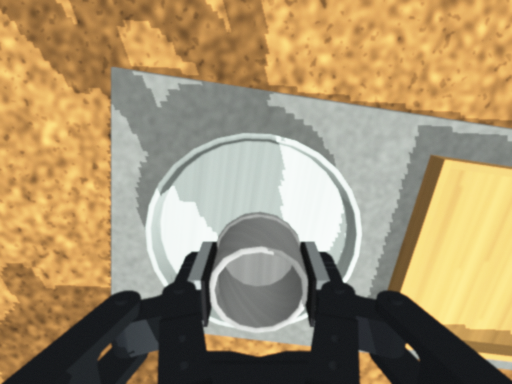

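The sleeve's foot is at (258,235), over the pan centred near (254,228). I'll lower it.

```bash
python3 -m inch '[[0,0,0,0.001,-0.002,0.005,0.035],[0,0,0,0.001,-0.002,0.01,0.035],[0,0,0,0.001,-0.002,0.013,0.035],[0,0,0,0.001,-0.002,0.014,0.035],[0,0,0,0.001,-0.002,0.014,0.035]]'
```

```text
time_s: 18.52
position: [0.4023, 0.3419, 0.032]
tcp_rot: [-0.001, 0.69, 0.724, 0.0]
contact_force: [-5.6, -1.6, 18.5]
opening: 0.0422
grasp_force: 63.4
```

```bash
python3 -m inch '[[0,0,0,0,0,-0.002,0.05],[0,0,0,0,0,-0.003,0.062],[0,0,0,0,0,-0.003,0.062],[0,0,0,0,0,-0.003,0.062],[0,0,0,0,0,-0.04,0.065],[0,0,0,0,0,-0.08,0.065],[0,0,0,0,0,-0.12,0.065],[0,0,0,0,0,-0.16,0.065],[0,0,0,0,0,-0.16,0.065],[0,0,0,0,0,-0.16,0.065]]'
python3 - <<'E'
from h import *
p=snap("wrist");w=p["w"];Z=w[...,2]
m=(Z>.04)&(Z<.055)&(abs(w[...,0]-.4025)<.05)&(abs(w[...,1]-.342)<.05);print(m.sum(),rect(w[m]),np.median(Z[m]))
go([.5588,.0058,.19],3)
E
```

```text
time_s: 19.35
position: [0.4035, 0.3424, 0.1922]
tcp_rot: [-0.0, 0.69, 0.724, 0.003]
contact_force: [0.3, -0.5, 0.1]
opening: 0.0649
grasp_force: 0.0
553 (array([402.3, 341.2]), array([42.9, 43.2]), 10.7) 0.04619450978787168
pos [0.4023 0.3416 0.1903] yaw_y 2.7 d [-0.3428  0.1404  0.    ] rv [ 0.    -0.001 -0.005] j7 -0.54 t 19.4
```

Sleeve stands in the pan. Next is the reducer.

```bash
python3 -m inch '[[0,0,0,-0.343,0.14,0,0.06],[0,0,0,-0.343,0.14,0,0.06],[0,0,0,-0.343,0.14,0,0.06],[0,0,0,-0.343,0.14,0,0.06],[0,0,0,-0.343,0.14,0,0.06],[0,0,0,-0.343,0.14,0,0.06],[0,0,0,-0.343,0.14,0,0.06],[0,0,0,-0.343,0.14,0,0.06],[0,0,0,-0.343,0.14,0,0.06],[0,0,0,-0.343,0.14,0,0.06]]'; python3 -m inch '[[0,0,0,0,0,0.02,0.06],[0,0,0,0,0,0.04,0.06],[0,0,0,0,0,0.06,0.06],[0,0,0,0,0,0.08,0.06],[0,0,0,0,0,0.08,0.06],[0,0,0,0,0,0.08,0.06]]'; python3 -c "
from h import *
p=snap('wrist');w=p['w'];Z=w[...,2]
m=(Z>.042)&(Z<.056)&(abs(w[...,0]-.559)<.04)&(abs(w[...,1]-.006)<.04);print(m.sum(),rect(w[m]) if m.sum()>5 else '')
go([.5588,.0058,.044],3)"
```

```text
time_s: 20.23
position: [0.5594, -0.0041, 0.1888]
tcp_rot: [0.002, 0.695, 0.719, -0.002]
contact_force: [0.2, -1.2, -0.2]
opening: 0.06
grasp_force: 0.0
time_s: 20.73
position: [0.5567, 0.0053, 0.108]
tcp_rot: [-0.001, 0.69, 0.723, -0.002]
contact_force: [-0.5, -0.3, 0.6]
opening: 0.0601
grasp_force: 0.0
1641 (array([558.1,   5.2]), array([30. , 29.6]), 57.9)
pos [0.5579 0.0052 0.1093] yaw_y 2.7 d [0.0006 0.0011 0.0653] rv [-0.002  0.001 -0.006] j7 0.31 t 20.7833
```

```bash
python3 -m inch '[[0,0,0,0,0,0.025,0.06],[0,0,0,0,0,0.05,0.06],[0,0,0,0,0,0.064,0.06],[0,0,0,0,0,0.064,0.06],[0,0,0,0,0,0.064,0.04],[0,0,0,0,0,0.064,0.022],[0,0,0,0,0,0.064,0.022],[0,0,0,0,0,0.064,0.022],[0,0,0,0,0,0.064,0.022],[0,0,0,0,0,0.064,0.022]]'
```

```text
time_s: 21.62
position: [0.5597, 0.0053, 0.048]
tcp_rot: [0.001, 0.69, 0.723, 0.001]
contact_force: [-0.2, 0.6, 7.6]
opening: 0.0278
grasp_force: 59.1
```

```bash
python3 -m inch '[[0,0,0,0,0,-0.03,0.022],[0,0,0,0,0,-0.06,0.022],[0,0,0,0,0,-0.09,0.022],[0,0,0,0,0,-0.11,0.022],[0,0,0,0,0,-0.12,0.022],[0,0,0,0,0,-0.12,0.022]]'; python3 -c "
from h import *
go([.551,.328,.06],3)"
```

```text
time_s: 22.12
position: [0.56, 0.0054, 0.1687]
tcp_rot: [0.001, 0.69, 0.724, 0.002]
contact_force: [0.8, -0.0, -1.3]
opening: 0.0274
grasp_force: 59.3
pos [0.56   0.0054 0.1687] yaw_y 2.7 d [0.3225 0.0057 0.1091] rv [ 0.006 -0.001 -0.005] j7 0.26 t 22.1167
```

```bash
python3 -m inch '[[0,0,0,0.02,0,0,0.022],[0,0,0,0.055,0.001,0,0.022],[0,0,0,0.09,0.002,0,0.022],[0,0,0,0.128,0.002,0,0.022],[0,0,0,0.166,0.003,0,0.022],[0,0,0,0.204,0.004,0,0.022],[0,0,0,0.242,0.004,0,0.022],[0,0,0,0.275,0.005,0,0.022],[0,0,0,0.305,0.006,0,0.022],[0,0,0,0.322,0.006,0,0.022]]'; python3 -m inch '[[0,0,0,0,0,0.03,0.022],[0,0,0,0,0,0.06,0.022],[0,0,0,0,0,0.08,0.022],[0,0,0,0,0,0.095,0.022],[0,0,0,0,0,0.1,0.022],[0,0,0,0,0,0.1,0.022],[0,0,0,0,0,0.1,0.022]]'; python3 -c "
from h import *
go([.551,.328,.05],3)"
```

```text
time_s: 22.95
position: [0.5472, 0.3319, 0.1638]
tcp_rot: [-0.001, 0.688, 0.725, -0.001]
contact_force: [-0.3, 0.5, -0.8]
opening: 0.0278
grasp_force: 59.3
time_s: 23.53
position: [0.5497, 0.3266, 0.0661]
tcp_rot: [0.0, 0.691, 0.723, -0.0]
contact_force: [1.5, -0.0, -1.1]
opening: 0.0279
grasp_force: 59.4
pos [0.5497 0.3266 0.0661] yaw_y 2.6 d [0.0013 0.0014 0.0161] rv [ 0.     0.    -0.006] j7 -0.2 t 23.5333
```

```bash
python3 -m inch '[[0,0,0,0.001,0.001,0.006,0.022],[0,0,0,0.001,0.001,0.011,0.022],[0,0,0,0.001,0.001,0.014,0.022],[0,0,0,0.001,0.001,0.016,0.022],[0,0,0,0.001,0.001,0.016,0.022],[0,0,0,0.001,0.001,0.016,0.022]]'
```

```text
time_s: 24.03
position: [0.5504, 0.3284, 0.0502]
tcp_rot: [0.0, 0.69, 0.724, 0.0]
contact_force: [1.0, -0.4, -1.2]
opening: 0.0278
grasp_force: 59.4
```

```bash
python3 -m inch '[[0,0,0,0,0,0.001,0.022],[0,0,0,0,0,0.002,0.022],[0,0,0,0,0,0.002,0.022]]'
```

```text
time_s: 24.28
position: [0.5505, 0.3284, 0.05]
tcp_rot: [-0.001, 0.69, 0.723, 0.0]
contact_force: [-3.3, -2.0, 10.4]
opening: 0.0278
grasp_force: 60.8
```

```bash
python3 -m inch '[[0,0,0,0,0,-0.001,0.04],[0,0,0,0,0,-0.001,0.055],[0,0,0,0,0,-0.001,0.055],[0,0,0,0,0,-0.001,0.055],[0,0,0,0,0,-0.04,0.06],[0,0,0,0,0,-0.08,0.06],[0,0,0,0,0,-0.12,0.06],[0,0,0,0,0,-0.16,0.06],[0,0,0,0,0,-0.2,0.07],[0,0,0,0,0,-0.23,0.085]]'
python3 - <<'E'
from h import *
p=snap("top");save(p,"top2.png",(140,100,460,290),2.5)
w=p["w"];dark=p["img"].max(2)<80
p=snap("scene");ws=p["w"];ds=p["img"].max(2)<80
for w,dk in ((w,dark),(ws,ds)):
    X,Y,Z=w[...,0],w[...,1],w[...,2]
    m=(Z>.002)&(Z<.02)&dk&(abs(X-.6)<.13)&(Y<.18)&(Y>-.16);n,L,st,ce=cv2.connectedComponentsWithStats(m.astype(np.uint8))
    for i in range(1,n):
        if st[i,4]>100:
            t=w[L==i];c=t.mean(0);e,v=np.linalg.eigh(np.cov(t[:,:2].T));a=v[:,1]*np.sign(v[0,1]);print("seat",st[i,4],c.round(4),np.degrees(np.arctan2(a[1],a[0])).round(1),rect(t))
    for nm,x,y,lo,hi in [("sleeve",.4025,.342,.037,.06),("red",.551,.328,.045,.06),("cs",.561,-.322,.175,.2),("cr",.402,-.336,.175,.2)]:
        m=(Z>lo)&(Z<hi)&(abs(X-x)<.04)&(abs(Y-y)<.04);t=w[m];print(nm,m.sum(),t.mean(0).round(4) if m.sum() else '',rect(t) if m.sum()>4 else '')
go([.562,-.3225,.27],2)
E
```

```text
time_s: 25.12
position: [0.551, 0.3283, 0.2817]
tcp_rot: [0.0, 0.69, 0.723, 0.002]
contact_force: [1.5, 0.7, -0.3]
opening: 0.08
grasp_force: 0.0
sleeve 4 [0.4035 0.3172 0.0428] 
red 83 [0.5481 0.3253 0.0528] (array([547.8, 324.7]), array([27.1, 29.1]), 0.4)
cs 92 [ 0.5586 -0.3247  0.1836] (array([ 558.5, -325.7]), array([25.2, 22.2]), 87.7)
cr 78 [ 0.3989 -0.3384  0.1853] (array([ 398.7, -339. ]), array([23.4, 21.9]), 28.4)
seat 1104 [0.6006 0.1021 0.0113] 3.0 (array([598.9, 103.1]), array([ 96.1, 166.3]), 69.1)
seat 1432 [ 0.6139 -0.0872  0.0112] 3.6 (array([610.8, -86.8]), array([177.3,  93. ]), 3.8)
sleeve 76 [0.4057 0.3408 0.045 ] (array([404.3, 341.3]), array([41.6, 44.3]), 45.2)
red 91 [0.5529 0.3275 0.0519] (array([551.4, 327.8]), array([27.5, 28.5]), 61.3)
cs 117 [ 0.5624 -0.3228  0.1835] (array([ 561.6, -324. ]), array([25. , 24.4]), 1.4)
cr 86 [ 0.4031 -0.3365  0.1848] (array([ 401.6, -337.5]), array([24.5, 21.9]), 56.8)
pos [0.5532 0.3291 0.2844] yaw_y 2.7 d [-0.6514 -0.0219  0.0101] rv [ 0.01  -0.006  0.012] j7 -0.32 t 25.2167
```

View pics/top2.png

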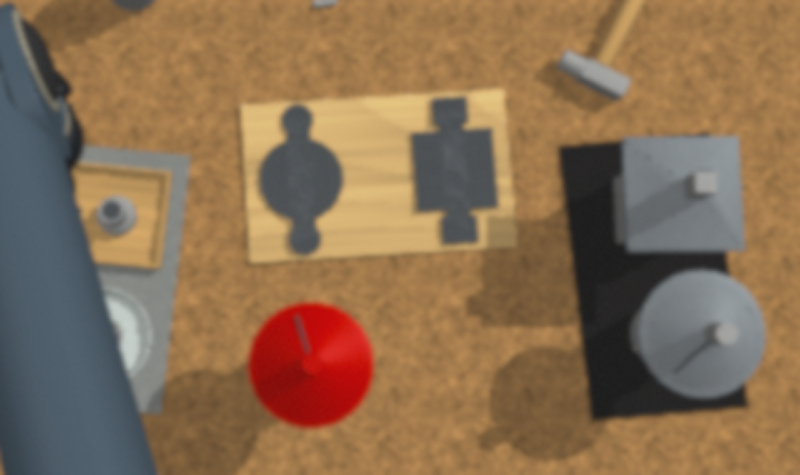

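The top picture shows the reducer upright in the tray at (115,215), the pan partly behind the arm, and the cowls on the mat at (683,193) and (702,333). The bare seats are at (300,178) and (453,170). Now the square cowl goes back.

```bash
python3 -m inch '[[0,0,0.012,-0.651,-0.022,0,0.085],[0,0,0.012,-0.651,-0.022,0,0.085],[0,0,0.012,-0.651,-0.022,0,0.085],[0,0,0.012,-0.651,-0.022,0,0.085],[0,0,0.012,-0.651,-0.022,0,0.085],[0,0,0.012,-0.651,-0.022,0,0.085],[0,0,0.012,-0.651,-0.022,0,0.085],[0,0,0.012,-0.651,-0.022,0,0.085],[0,0,0.012,-0.651,-0.022,0,0.085],[0,0,0.012,-0.651,-0.022,0,0.085]]'
python3 - <<'E'
from h import *
go([.562,-.3225,.27],1.5)
E
```

```text
time_s: 26.05
position: [0.555, -0.09, 0.2773]
tcp_rot: [-0.0, 0.695, 0.719, -0.0]
contact_force: [0.3, -0.2, -0.6]
opening: 0.0849
grasp_force: 0.0
pos [ 0.555  -0.09    0.2773] yaw_y 2.0 d [-0.2326 -0.0013  0.0072] rv [-0.001 -0.     0.009] j7 0.36 t 26.05
```

```bash
python3 -m inch '[[0,0,0.01,-0.232,-0.001,0,0.085],[0,0,0.01,-0.232,-0.001,0,0.085],[0,0,0.01,-0.232,-0.001,0,0.085],[0,0,0.01,-0.232,-0.001,0,0.085],[0,0,0.01,-0.232,-0.001,0,0.085],[0,0,0.01,-0.232,-0.001,0,0.085],[0,0,0.01,-0.232,-0.001,0,0.085],[0,0,0.01,-0.232,-0.001,0,0.085],[0,0,0.01,-0.232,-0.001,0,0.085]]'
python3 - <<'E'
from h import *
for i in (0,1):
    p=snap("wrist");w=p["w"];X,Y,Z=w[...,0],w[...,1],w[...,2]
    m=(Z>.174)&(Z<.195)&(abs(Y+.322)<.03)&(abs(X-.562)<.03);t=w[m];print(m.sum(),rect(t))
go([.562,-.3225,.174],1.5)
E
```

```text
time_s: 26.8
position: [0.563, -0.319, 0.277]
tcp_rot: [-0.001, 0.698, 0.716, 0.0]
contact_force: [-0.3, 0.1, 0.4]
opening: 0.0849
grasp_force: 0.0
997 (array([ 559.8, -324.2]), array([24.1, 24. ]), 0.2)
981 (array([ 559.9, -324. ]), array([23.5, 23.8]), 1.2)
pos [ 0.5635 -0.3181  0.2774] yaw_y 1.6 d [-0.0045 -0.0016  0.1034] rv [-0.    -0.002  0.002] j7 0.79 t 26.9
```

```bash
python3 -m inch '[[0,0,0,-0.004,-0.003,0.03,0.085],[0,0,0,-0.004,-0.003,0.06,0.085],[0,0,0,-0.004,-0.003,0.085,0.085],[0,0,0,-0.004,-0.003,0.105,0.085],[0,0,0,-0.004,-0.003,0.105,0.06],[0,0,0,-0.004,-0.003,0.105,0.03],[0,0,0,-0.004,-0.003,0.105,0.015],[0,0,0,-0.004,-0.003,0.105,0.015],[0,0,0,-0.004,-0.003,0.105,0.015],[0,0,0,-0.004,-0.003,0.105,0.015]]'; python3 -m inch '[[0,0,0,0,0,0,0.015],[0,0,0,0,0,0,0.015]]'
```

```text
time_s: 27.73
position: [0.5605, -0.325, 0.1749]
tcp_rot: [0.001, 0.698, 0.716, 0.0]
contact_force: [-0.7, 0.9, 4.6]
opening: 0.0231
grasp_force: 60.2
time_s: 27.9
position: [0.5605, -0.325, 0.1749]
tcp_rot: [0.001, 0.698, 0.716, 0.001]
contact_force: [-1.9, 0.2, 6.8]
opening: 0.0228
grasp_force: 60.3
```

```bash
python3 -m inch '[[0,0,0,0,0,-0.03,0.015],[0,0,0,0,0,-0.06,0.015],[0,0,0,0,0,-0.09,0.015],[0,0,0,0,0,-0.1,0.015],[0,0,0,0,0,-0.1,0.015]]'; python3 -c "
from h import *
go([.6095,-.087,.28],3.3)"
```

```text
time_s: 28.32
position: [0.5609, -0.3253, 0.2755]
tcp_rot: [0.002, 0.698, 0.716, 0.001]
contact_force: [0.5, -0.0, -3.6]
opening: 0.023
grasp_force: 61.1
pos [ 0.5609 -0.3253  0.2755] yaw_y 1.4 d [ 0.237   0.0546 -0.0047] rv [ 0.005  0.002 -0.033] j7 0.8 t 28.3167
```

```bash
python3 -m inch '[[0,0,-0.005,0.02,0.005,0,0.015],[0,0,-0.01,0.05,0.012,0,0.015],[0,0,-0.02,0.085,0.02,0,0.015],[0,0,-0.033,0.12,0.028,0,0.015],[0,0,-0.033,0.155,0.036,0,0.015],[0,0,-0.033,0.19,0.044,0,0.015],[0,0,-0.033,0.22,0.051,0,0.015],[0,0,-0.033,0.237,0.055,0,0.015],[0,0,-0.033,0.237,0.055,0,0.015],[0,0,-0.033,0.237,0.055,0,0.015]]'; python3 -m inch '[[0,0,0,0,0,0.03,0.015],[0,0,0,0,0,0.05,0.015],[0,0,0,0,0,0.06,0.015],[0,0,0,0,0,0.06,0.015]]'
python3 - <<'E'
from h import *
for n in ("top","scene"):
    p=snap(n);w=p["w"]; X,Y,Z=w[...,0],w[...,1],w[...,2]
    m=(Z>.002)&(Z<.02)&(p["img"].max(2)<80)&(abs(X-.6)<.12)&(Y<.18)&(Y>.02);t=w[m]
    if len(t): print(n,len(t),t.mean(0),rect(t))
    m=(Z>.14)&(Z<.19)&(abs(X-.61)<.1)&(abs(Y+.087)<.1);t=w[m];print(rect(t))
go([.6095,-.087,.182],3.3)
E
```

```text
time_s: 29.15
position: [0.6081, -0.0838, 0.2703]
tcp_rot: [-0.002, 0.685, 0.729, -0.001]
contact_force: [0.7, -0.6, -3.8]
opening: 0.0226
grasp_force: 60.9
time_s: 29.48
position: [0.6065, -0.0869, 0.2096]
tcp_rot: [-0.002, 0.687, 0.727, -0.002]
contact_force: [-0.7, 0.5, -2.7]
opening: 0.023
grasp_force: 60.8
top 312 [0.55175425 0.09864035 0.01139156] (array([542.9,  97.4]), array([71.5, 83.4]), 4.2)
(array([603.8, -51.9]), array([ 58.7, 132.9]), 89.6)
scene 980 [0.593686   0.10169307 0.01124205] (array([597.6, 102.6]), array([ 95.1, 168.7]), 69.2)
(array([609.3, -86.5]), array([129.9, 130.3]), 2.4)
pos [ 0.6089 -0.0872  0.213 ] yaw_y 3.2 d [0.0002 0.0006 0.031 ] rv [-0.     0.001 -0.001] j7 0.45 t 29.5833
```

```bash
python3 -m inch '[[0,0,0,0,0.001,0.01,0.015],[0,0,0,0,0.001,0.018,0.015],[0,0,0,0,0.001,0.024,0.015],[0,0,0,0,0.001,0.028,0.015],[0,0,0,0,0.001,0.03,0.015],[0,0,0,0,0.001,0.03,0.015],[0,0,0,0,0.001,0.03,0.015]]'
```

```text
time_s: 30.17
position: [0.6102, -0.086, 0.1831]
tcp_rot: [0.0, 0.686, 0.727, 0.0]
contact_force: [-0.2, -0.2, -3.2]
opening: 0.0228
grasp_force: 60.9
```

```bash
python3 -m inch '[[0,0,0,0,0,0.001,0.015],[0,0,0,0,0,0.002,0.015],[0,0,0,0,0,0.002,0.015]]'
```

```text
time_s: 30.42
position: [0.6104, -0.086, 0.182]
tcp_rot: [0.0, 0.686, 0.727, 0.001]
contact_force: [-1.4, 0.2, 2.5]
opening: 0.0228
grasp_force: 61.5
```

Touched down. I'll release it and move toward the round cowl.

```bash
python3 -m inch '[[0,0,0,0,0,0,0.06],[0,0,0,0,0,0,0.085],[0,0,0,0,0,0,0.085],[0,0,0,0,0,0,0.085],[0,0,0,0,0,-0.03,0.085],[0,0,0,0,0,-0.07,0.085],[0,0,0,0,0,-0.1,0.085],[0,0,0,0,0,-0.1,0.085]]'
python3 - <<'E'
from h import *
go([.401,-.337,.27],3)
E
```

```text
time_s: 31.08
position: [0.6134, -0.0876, 0.2879]
tcp_rot: [0.005, 0.686, 0.727, 0.004]
contact_force: [0.8, -0.9, -0.4]
opening: 0.085
grasp_force: 0.0
pos [ 0.6134 -0.0876  0.2879] yaw_y 3.3 d [-0.2368 -0.2266  0.0155] rv [0.012 0.002 0.005] j7 0.41 t 31.0833
```

```bash
python3 -m inch '[[0,0,0,-0.237,-0.226,0,0.085],[0,0,0,-0.237,-0.226,0,0.085],[0,0,0,-0.237,-0.226,0,0.085],[0,0,0,-0.237,-0.226,0,0.085],[0,0,0,-0.237,-0.226,0,0.085],[0,0,0,-0.237,-0.226,0,0.085],[0,0,0,-0.237,-0.226,0,0.085],[0,0,0,-0.237,-0.226,0,0.085],[0,0,0,-0.237,-0.226,0,0.085],[0,0,0,-0.237,-0.226,0,0.085]]'; python3 -m inch '[[0,0,0,0,0,0,0.085],[0,0,0,0,0,0,0.085]]'
python3 - <<'E'
from h import *
for i in (0,1):
    p=snap("wrist");w=p["w"];X,Y,Z=w[...,0],w[...,1],w[...,2]
    m=(Z>.174)&(Z<.195)&(abs(Y+.337)<.03)&(abs(X-.401)<.03);t=w[m];print(m.sum(),rect(t))
go([.401,-.337,.174],3)
E
```

```text
time_s: 31.92
position: [0.3964, -0.3375, 0.2813]
tcp_rot: [0.0, 0.688, 0.725, 0.0]
contact_force: [0.8, 0.0, -0.3]
opening: 0.085
grasp_force: 0.0
time_s: 32.08
position: [0.3994, -0.3343, 0.2807]
tcp_rot: [-0.0, 0.685, 0.728, 0.0]
contact_force: [0.2, -0.2, -0.3]
opening: 0.0852
grasp_force: 0.0
0 (array([0., 0.]), array([0., 0.]), 0.0)
0 (array([0., 0.]), array([0., 0.]), 0.0)
pos [ 0.3994 -0.3343  0.2807] yaw_y 3.5 d [-0.0028  0.0014  0.1067] rv [-0.    -0.     0.009] j7 0.9 t 32.1833
```

Run:
```python
from h import *
p=snap("wrist");w=p["w"];save(p,"wr4.png");X,Y,Z=w[...,0],w[...,1],w[...,2]
m=(abs(Y+.337)<.02)&(abs(X-.401)<.02);print(m.sum(),np.nanpercentile(Z[m],[5,50,95,100]))
p=snap("scene");w=p["w"];X,Y,Z=w[...,0],w[...,1],w[...,2];m=(Z>.174)&(Z<.195)&(abs(Y+.337)<.03)&(abs(X-.401)<.03);print(m.sum(),rect(w[m]))
m=(Z>.12)&(Z<.2)&(abs(Y+.087)<.09)&(abs(X-.61)<.09);print(m.sum(),rect(w[m]),np.nanmax(Z[m]))
```

```text
5258 [0.00431021 0.34499224 0.35005835 0.35586915]
0 (array([0., 0.]), array([0., 0.]), 0.0)
2659 (array([610.9, -85.3]), array([131.1, 129.9]), 2.4) 0.19577012363971286
```

View pics/wr4.png

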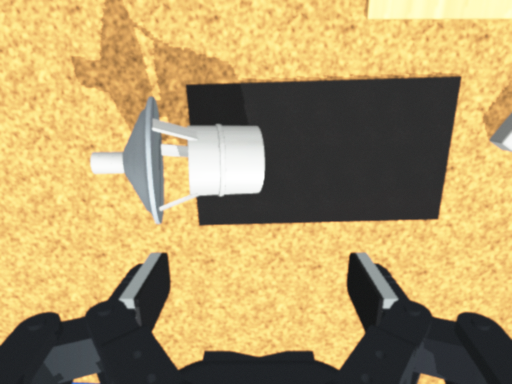

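The round cowl has toppled. It lies on its side with its stud at (107,163), pointing left (-x), and its collar on the mat at (226,160). The square cowl is fine on its seat. I'll measure where the round one lies and stand it up again.

Run:
```python
from h import *
p=snap("wrist");w=p["w"];X,Y,Z=w[...,0],w[...,1],w[...,2];v,u=np.mgrid[:384,:512]
m=(u>88)&(u<124)&(v>145)&(v<182)&(Z>.05)&(Z<.2);t=w[m];print("stud",m.sum(),t.min(0),t.max(0))
for a in range(92,124,5):
    k=m&(u>=a)&(u<a+5);q=w[k];print(a,q[:,0].mean().round(4),"ytop",q[q[:,2]>q[:,2].max()-.004][:,1].mean().round(4),"y",np.percentile(q[:,1],[3,97]).round(4),"ztop",np.percentile(q[:,2],97).round(4))
m=(u>190)&(u<265)&(v>123)&(v<195)&(Z>.02)&(Z<.2);t=w[m]
for a in (195,230,255):
    k=m&(u>=a)&(u<a+6);q=w[k];print("collar",q[:,0].mean().round(4),np.percentile(q[:,1],[3,97]).round(4),np.percentile(q[:,2],97).round(4))
m=(u>120)&(u<165)&(v>95)&(v<225)&(Z>.01)&(Z<.2);t=w[m];print("hat",t.min(0),t.max(0))
p2=snap("scene");w=p2["w"]
for nm,x,y,lo,hi in [("sleeve",.4025,.342,.037,.06),("red",.551,.328,.045,.06)]:
    k=(w[...,2]>lo)&(w[...,2]<hi)&(abs(w[...,0]-x)<.04)&(abs(w[...,1]-y)<.04);print(nm,k.sum(),w[k].mean(0))
print(robot.observe()["joint_positions"].round(2))
```

```text
stud 690 [ 0.22234527 -0.34477033  0.07615664] [ 0.25618842 -0.32198317  0.09340312]
92 0.2261 ytop -0.3345 y [-0.343  -0.3237] ztop 0.0931
97 0.2307 ytop -0.3347 y [-0.3442 -0.3235] ztop 0.0923
102 0.2353 ytop -0.3342 y [-0.3442 -0.3232] ztop 0.0915
107 0.2401 ytop -0.3346 y [-0.3442 -0.3226] ztop 0.0902
112 0.2448 ytop -0.3345 y [-0.3444 -0.3226] ztop 0.0891
117 0.2497 ytop -0.3337 y [-0.3441 -0.3224] ztop 0.0879
122 0.2534 ytop -0.332 y [-0.3438 -0.3221] ztop 0.0885
collar 0.3341 [-0.3621 -0.2925] 0.0974
collar 0.3701 [-0.3611 -0.291 ] 0.0892
collar 0.397 [-0.3583 -0.2909] 0.0833
hat [ 0.24945557 -0.40099314  0.01013683] [ 0.30287225 -0.26327589  0.13683136]
sleeve 83 [0.40540019 0.34117354 0.04416077]
red 90 [0.55275919 0.32763126 0.05217297]
[-0.12  0.24  0.89  1.89 -0.2   1.11  0.9 ]
```

The cowl lies along x with its stud at x 0.22–0.256, y -0.334, z about 0.08, which is too close to the base to grip from above. The sleeve and reducer still stand. I'll grip the collar across the lying cowl, move it outward, then stand it up by the stud.

```bash
python3 -m inch '[[0,0,0.12,0,0,0,0.085],[0,0,0.24,0,0,0,0.085],[0,0,0.36,0,0,0,0.085],[0,0,0.48,0,0,0,0.085],[0,0,0.6,0,0,0,0.085],[0,0,0.72,0,0,0,0.085],[0,0,0.84,0,0,0,0.085],[0,0,0.96,0,0,0,0.085],[0,0,1.08,0,0,0,0.085],[0,0,1.2,0,0,0,0.085]]';python3 -m inch '[[0,0,0.12,0,0,0,0.085],[0,0,0.24,0,0,0,0.085],[0,0,0.37,0,0,0,0.085],[0,0,0.37,0,0,0,0.085],[0,0,0.37,0,0,0,0.085]]'
python3 - <<'E'
from h import *
p=snap("wrist");w=p["w"];save(p,"wr5.png");X,Y,Z=w[...,0],w[...,1],w[...,2]
for a in np.arange(.325,.415,.01):
    k=(abs(X-a)<.005)&(Z>.03)&(Z<.2)&(abs(Y+.327)<.06);q=w[k]
    if len(q)>20:
        f=np.polyfit(q[:,1],q[:,2],0);A=np.c_[2*q[:,1],2*q[:,2],np.ones(len(q))];s=np.linalg.lstsq(A,(q[:,1:]**2).sum(1),rcond=None)[0]
        print(a.round(3),len(q),"cy,cz,r",s[0].round(4),s[1].round(4),np.sqrt(s[2]+s[0]**2+s[1]**2).round(4),"y",np.percentile(q[:,1],[1,99]).round(4))
go([.386,-.3265,.2],-86.5)
E
```

```text
time_s: 33.22
position: [0.3984, -0.3354, 0.281]
tcp_rot: [-0.0, 0.978, 0.21, 0.0]
contact_force: [0.0, 0.2, -0.3]
opening: 0.0848
grasp_force: 0.0
time_s: 33.63
position: [0.3984, -0.3354, 0.2809]
tcp_rot: [0.0, 1.0, 0.031, -0.0]
contact_force: [-0.6, -0.2, -0.3]
opening: 0.0848
grasp_force: 0.0
0.325 324 cy,cz,r -0.332 0.0542 0.0444 y [-0.3736 -0.2935]
0.335 587 cy,cz,r -0.3318 0.0579 0.0391 y [-0.3695 -0.2931]
0.345 595 cy,cz,r -0.3314 0.0556 0.0391 y [-0.3691 -0.2922]
0.355 558 cy,cz,r -0.3308 0.0521 0.0405 y [-0.3701 -0.2912]
0.365 636 cy,cz,r -0.3309 0.0533 0.0379 y [-0.3685 -0.293 ]
0.375 598 cy,cz,r -0.3303 0.0489 0.039 y [-0.3679 -0.2927]
0.385 606 cy,cz,r -0.3299 0.0466 0.039 y [-0.3684 -0.292 ]
0.395 606 cy,cz,r -0.3295 0.0444 0.039 y [-0.3677 -0.2927]
0.405 222 cy,cz,r -0.3294 0.0431 0.0386 y [-0.3643 -0.3021]
pos [ 0.3984 -0.3354  0.281 ] yaw_y -86.4 d [-0.0118 -0.0096  0.081 ] rv [-0.     0.     0.001] j7 -0.48 t 33.6833
```

View pics/wr5.png

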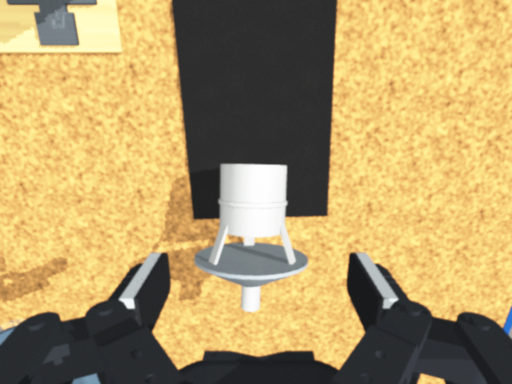

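The cowl's bottom end is at (253,165) and the hat at (250,262). The collar axis measures y = -0.330, z = 0.047 at x 0.385. I'll tilt the tool 15° so it is square to that axis.

```bash
python3 -m inch '[[0,-0.1,0,0.008,-0.005,0.03,0.085],[0,-0.2,0,0.008,-0.005,0.06,0.085],[0,-0.26,0,0.008,-0.005,0.09,0.085],[0,-0.26,0,0.008,-0.005,0.12,0.085],[0,-0.26,0,0.008,-0.005,0.141,0.085],[0,-0.26,0,0.008,-0.005,0.141,0.085],[0,-0.26,0,0.008,-0.005,0.141,0.085]]'
python3 - <<'E'
from h import *
p=snap("wrist");w=p["w"];X,Y,Z=w[...,0],w[...,1],w[...,2]
for a in np.arange(.345,.415,.01):
    k=(abs(X-a)<.005)&(Z>.03)&(Z<.12)&(abs(Y+.33)<.05);q=w[k]
    if len(q)>20:
        A=np.c_[2*q[:,1],2*q[:,2],np.ones(len(q))];s=np.linalg.lstsq(A,(q[:,1:]**2).sum(1),rcond=None)[0]
        print(a.round(3),len(q),"cy,cz,r",s[0].round(4),s[1].round(4),np.sqrt(s[2]+s[0]**2+s[1]**2).round(4))
go([.385,-.33,.046]); print(tool()[1].round(3))
E
```

```text
time_s: 34.27
position: [0.4055, -0.3301, 0.1398]
tcp_rot: [0.003, 0.991, 0.03, -0.13]
contact_force: [-0.0, -0.2, 1.2]
opening: 0.0849
grasp_force: 0.0
0.345 1155 cy,cz,r -0.3315 0.0557 0.0389
0.355 1040 cy,cz,r -0.3309 0.052 0.0407
0.365 1496 cy,cz,r -0.331 0.0534 0.0378
0.375 1338 cy,cz,r -0.3303 0.049 0.0389
0.385 1481 cy,cz,r -0.3299 0.0475 0.0383
0.395 1620 cy,cz,r -0.3296 0.0454 0.0381
0.405 756 cy,cz,r -0.3295 0.0443 0.0373
pos [ 0.406  -0.3308  0.141 ] yaw_y -86.6 d [ 0.0041 -0.0021  0.0972] rv None j7 -0.47 t 34.3167
[[ 0.965  0.059 -0.256]
 [ 0.057 -0.998 -0.016]
 [-0.256  0.001 -0.967]]
```

```bash
python3 -m inch '[[0,0,0,0.004,-0.002,0.03,0.09],[0,0,0,0.004,-0.002,0.05,0.09],[0,0,0,0.004,-0.002,0.06,0.09],[0,0,0,0.004,-0.002,0.07,0.09],[0,0,0,0.004,-0.002,0.075,0.09],[0,0,0,0.004,-0.002,0.075,0.09]]'; python3 -c "
from h import *
go([.385,-.33,.046])"
```

```text
time_s: 34.82
position: [0.3903, -0.3293, 0.0668]
tcp_rot: [0.004, 0.991, 0.029, -0.129]
contact_force: [-0.2, 0.2, 0.6]
opening: 0.0851
grasp_force: 0.0
pos [ 0.3903 -0.3293  0.0668] yaw_y -86.6 d [0.0002 0.0003 0.0214] rv None j7 -0.41 t 34.8167
```

```bash
python3 -m inch '[[0,0,0,0,0,0.006,0.09],[0,0,0,0,0,0.012,0.09],[0,0,0,0,0,0.016,0.09],[0,0,0,0,0,0.021,0.09],[0,0,0,0,0,0.021,0.09]]';  python3 -m inch '[[0,0,0,0,0,0,0.06],[0,0,0,0,0,0,0.06],[0,0,0,0,0,0,0.06],[0,0,0,0,0,0,0.06]]'
```

```text
time_s: 35.23
position: [0.3844, -0.329, 0.0455]
tcp_rot: [0.003, 0.991, 0.029, -0.13]
contact_force: [0.5, 0.3, -0.2]
opening: 0.0858
grasp_force: 0.0
time_s: 35.57
position: [0.3851, -0.3294, 0.0467]
tcp_rot: [0.004, 0.991, 0.029, -0.129]
contact_force: [0.3, 1.2, 5.4]
opening: 0.0772
grasp_force: 70.4
```

Collar gripped. I'll lift it slightly and carry it outward, turning it 33° so the stud points toward the base.

```bash
python3 -m inch '[[0,0,0,-0.004,0,-0.015,0.06],[0,0,0,-0.008,0,-0.03,0.06],[0.025,0,0.09,0.015,0.001,-0.036,0.06],[0.05,0,0.18,0.04,0.002,-0.042,0.06],[0.075,0,0.28,0.07,0.004,-0.05,0.06],[0.1,0,0.38,0.1,0.005,-0.058,0.06],[0.125,0,0.47,0.13,0.007,-0.066,0.06],[0.147,-0.001,0.557,0.155,0.008,-0.072,0.06],[0.147,-0.001,0.557,0.167,0.009,-0.075,0.06],[0.147,-0.001,0.557,0.167,0.009,-0.075,0.06]]'
python3 - <<'E'
from h import *
p=snap("scene");save(p,"sc3.png",(20,60,380,330),2);go([.566,-.327,.047]);print(tool()[1].round(3))
E
```

```text
time_s: 36.4
position: [0.5696, -0.3269, 0.0736]
tcp_rot: [-0.032, 0.959, -0.251, -0.125]
contact_force: [0.9, -0.0, -4.8]
opening: 0.077
grasp_force: 73.3
pos [ 0.5671 -0.3272  0.074 ] yaw_y -119.5 d [0.0059 0.0004 0.0264] rv None j7 -1.02 t 36.45
[[ 0.841 -0.492 -0.225]
 [-0.476 -0.871  0.125]
 [-0.258  0.002 -0.966]]
```

View pics/sc3.png

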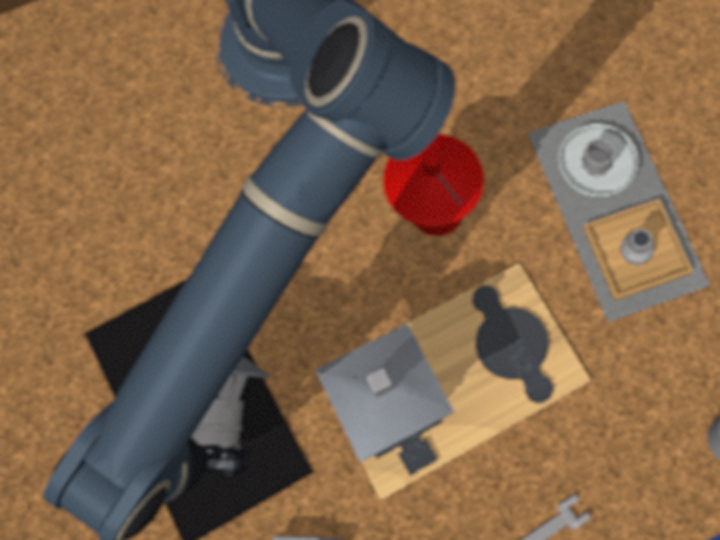

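The cowl is held by its collar over the mat (near crop (235,420)). The sleeve and reducer stand upright and the square cowl is on its seat. I'll lay the round cowl down.

```bash
python3 -m inch '[[0,0,0,0.002,0,0.008,0.06],[0,0,0,0.004,0,0.015,0.06],[0,0,0,0.005,0,0.02,0.06],[0,0,0,0.006,0,0.022,0.06],[0,0,0,0.006,0,0.022,0.06]]'
```

```text
time_s: 36.87
position: [0.5647, -0.3274, 0.0524]
tcp_rot: [-0.033, 0.958, -0.254, -0.127]
contact_force: [-1.0, 1.1, -2.6]
opening: 0.077
grasp_force: 73.6
```

```bash
python3 -m inch '[[0,0,0,0,0,0.002,0.06],[0,0,0,0,0,0.004,0.06],[0,0,0,0,0,0.004,0.06]]'; python3 -m inch '[[0,0,0,0,0,0,0.09],[0,0,0,0,0,0,0.09],[0,0,0,0,0,0,0.09],[0,0,0,0,0,-0.02,0.09],[0,0,0,0,0,-0.05,0.09],[0,0,0,0,0,-0.09,0.09],[0,0,0,0,0,-0.13,0.09],[0,0,0,0,0,-0.17,0.09],[0,0,0,0,0,-0.2,0.09],[0,0,0,0,0,-0.2,0.09]]'
python3 - <<'E'
from h import *
go([.44,-.255,.3],-120)
E
```

```text
time_s: 37.12
position: [0.5657, -0.3278, 0.0501]
tcp_rot: [-0.032, 0.959, -0.254, -0.125]
contact_force: [1.0, 0.1, 2.0]
opening: 0.0767
grasp_force: 74.4
time_s: 37.95
position: [0.6117, -0.3557, 0.2496]
tcp_rot: [-0.03, 0.959, -0.254, -0.121]
contact_force: [-0.6, -1.0, -0.3]
opening: 0.0855
grasp_force: 0.0
pos [ 0.6117 -0.3557  0.2496] yaw_y -119.6 d [-0.2053 -0.0026  0.0003] rv [0.005 0.25  0.007] j7 -1.12 t 37.95
```

```bash
python3 -m inch '[[0,0.1,0,-0.04,0,0,0.085],[0,0.2,0,-0.08,0,0,0.085],[0,0.25,0,-0.12,-0.001,0,0.085],[0,0.25,0,-0.16,-0.002,0,0.085],[0,0.25,0,-0.19,-0.003,0,0.085],[0,0.25,0,-0.205,-0.003,0,0.085],[0,0.25,0,-0.205,-0.003,0,0.085],[0,0.25,0,-0.205,-0.003,0,0.085]]'
cat > st.py <<'E'
from h import *
# lying-cowl pose from the wrist cloud: collar circle fits along the guessed axis, stud top line
p=snap("wrist");save(p,"wr6.png");w=p["w"]
import sys
a=np.radians(float(sys.argv[1]));e=np.array([np.cos(a),np.sin(a)]);n=np.array([-e[1],e[0]])
o=np.array([.44,-.255]);S=(w[...,:2]-o)@e;N=(w[...,:2]-o)@n;Z=w[...,2]
for s in np.arange(-.07,.2,.01):
    k=(abs(S-s)<.005)&(abs(N)<.09)&(Z>.012)&(Z<.2);
    if k.sum()>15: print(s.round(3),k.sum(),"N",np.percentile(N[k],[2,50,98]).round(4),"Z",np.percentile(Z[k],[5,50,98]).round(4))
E
python3 st.py -30; python3 -c "
from h import *
go([.44,-.255,.3],-120)"
```

```text
time_s: 38.62
position: [0.4392, -0.2513, 0.2952]
tcp_rot: [-0.002, 0.967, -0.255, -0.005]
contact_force: [-0.0, 0.6, 0.1]
opening: 0.0851
grasp_force: 0.0
-0.01 169 N [-0.0097  0.0014  0.0125] Z [0.09   0.096  0.0988]
0.0 202 N [-0.0109  0.0015  0.0126] Z [0.0851 0.0936 0.0968]
0.01 211 N [-0.0108  0.0005  0.0126] Z [0.0821 0.0912 0.0944]
0.02 284 N [-0.0248  0.0006  0.0248] Z [0.0809 0.0912 0.0987]
0.03 550 N [-0.0419  0.0008  0.0413] Z [0.0821 0.1002 0.1088]
0.04 869 N [-0.0559  0.0001  0.0545] Z [0.0834 0.1099 0.1195]
0.05 1175 N [-0.0621  0.0011  0.0639] Z [0.0931 0.1192 0.1283]
0.06 1223 N [-0.053   0.0019  0.0566] Z [0.1012 0.1299 0.1388]
0.07 446 N [-0.045   0.0044  0.0443] Z [0.0228 0.0897 0.1385]
0.08 694 N [-0.0409  0.0009  0.0398] Z [0.0244 0.0341 0.0952]
0.09 879 N [-0.0366 -0.0005  0.0366] Z [0.0224 0.0843 0.1006]
0.1 774 N [-0.0363  0.0005  0.0371] Z [0.0749 0.0939 0.0994]
0.11 791 N [-0.0376  0.0006  0.0375] Z [0.0694 0.091  0.0969]
0.12 819 N [-0.0373  0.0007  0.0379] Z [0.0698 0.0891 0.0944]
0.13 780 N [-0.037  -0.0001  0.0371] Z [0.0652 0.086  0.0935]
0.14 798 N [-0.0367  0.0004  0.0373] Z [0.0629 0.0832 0.0889]
0.15 815 N [-0.0364  0.0001  0.0372] Z [0.0611 0.0807 0.0863]
0.16 531 N [-0.0368  0.0001  0.0361] Z [0.0588 0.0766 0.0838]
pos [ 0.4399 -0.2516  0.2951] yaw_y -119.6 d [ 0.0017  0.0029 -0.0049] rv [0.    0.01  0.007] j7 -1.28 t 38.6667
```

View pics/wr6.png

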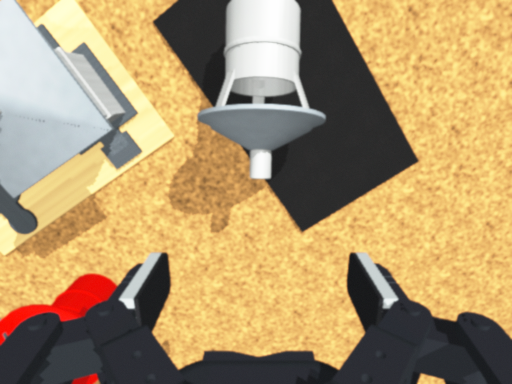

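The lying cowl's axis runs exactly along -30°. Its stud at (260,163) is now at r about 0.51 and z 0.085. Next I'll tilt the tool outward to meet the stud.

```bash
python3 -m inch '[[0,0.12,0,0,0,0,0.06],[0,0.24,0,0,0,0,0.06],[0,0.36,0,0,0,0,0.06],[0,0.48,0,0,0,0,0.06],[0,0.6,0,0,0,0,0.06],[0,0.7,0,0,0,0,0.06],[0,0.7,0,0,0,0,0.06],[0,0.7,0,0,0,0,0.06]]'; python3 -c "
from h import *
go([.437,-.252,.085]);print(tool()[1].round(3),robot.observe()['joint_positions'].round(2))"
```

```text
time_s: 39.33
position: [0.4364, -0.2521, 0.2922]
tcp_rot: [0.088, 0.911, -0.241, 0.324]
contact_force: [0.5, -0.2, -0.8]
opening: 0.06
grasp_force: 0.0
pos [ 0.4364 -0.2521  0.2922] yaw_y -119.7 d [-0.1307 -0.0014  0.1608] rv None j7 -2.4 t 39.3333
[[ 0.674 -0.496  0.547]
 [-0.382 -0.868 -0.317]
 [ 0.633  0.005 -0.774]] [-0.43 -0.23  0.72  2.33  0.77  0.4  -2.4 ]
```

```bash
python3 -m inch '[[0,0,0,-0.026,0,0.033,0.06],[0,0,0,-0.052,0,0.066,0.06],[0,0,0,-0.07,0,0.089,0.06],[0,0,0,-0.084,-0.001,0.106,0.06],[0,0,0,-0.084,-0.001,0.106,0.06]]'; python3 -c "
from h import *
go([.4397,-.2536,.0816]);print(tool()[1].round(3),robot.observe()['joint_positions'].round(2))"
```

```text
time_s: 39.75
position: [0.4207, -0.256, 0.2099]
tcp_rot: [0.082, 0.919, -0.238, 0.303]
contact_force: [-0.1, 0.2, 0.9]
opening: 0.0599
grasp_force: 0.0
pos [ 0.4207 -0.256   0.2099] yaw_y -119.2 d [-0.0641 -0.0121  0.1121] rv None j7 -2.66 t 39.75
[[ 0.703 -0.487  0.518]
 [-0.388 -0.873 -0.294]
 [ 0.596  0.006 -0.803]] [-0.84 -0.15  1.23  2.45  1.09  0.21 -2.66]
```

The tilt runs into joint limits at this height, so I'll back up and use less tilt.

```bash
python3 -m inch '[[0,0,0,0.02,0,-0.027,0.06],[0,-0.08,0,0.048,0.005,-0.064,0.06],[0,-0.16,0,0.048,0.005,-0.064,0.06],[0,-0.24,0,0.048,0.005,-0.064,0.06],[0,-0.32,0,0.048,0.005,-0.064,0.06],[0,-0.4,0,0.048,0.005,-0.064,0.06],[0,-0.4,0,0.048,0.005,-0.064,0.06]]'; python3 -c "
from h import *
go([.4397,-.2536,.29]);print(tool()[1].round(3),robot.observe()['joint_positions'].round(2))"
```

```text
time_s: 40.33
position: [0.4246, -0.2586, 0.2946]
tcp_rot: [0.031, 0.961, -0.247, 0.118]
contact_force: [0.0, -0.6, 1.1]
opening: 0.0599
grasp_force: 0.0
pos [ 0.4246 -0.2586  0.2946] yaw_y -118.8 d [ 0.0093 -0.0117  0.0071] rv None j7 -1.77 t 40.3333
[[ 0.85  -0.482  0.213]
 [-0.468 -0.876 -0.117]
 [ 0.243  0.    -0.97 ]] [-0.87 -0.13  1.27  2.07  0.19  0.87 -1.77]
```

```bash
python3 -m inch '[[0,0,0,0.009,-0.012,0.005,0.06],[0,0,0,0,-0.012,0.045,0.06],[0,0,0,-0.01,-0.012,0.08,0.06],[0,0,0,-0.02,-0.012,0.115,0.06],[0,0,0,-0.031,-0.012,0.15,0.06],[0,0,0,-0.031,-0.012,0.162,0.06],[0,0,0,-0.031,-0.012,0.162,0.06]]'
python3 - <<'E'
from h import *
p=snap("wrist");w=p["w"];o=np.array([.44,-.255]);e=np.array([.866,-.5]);n=np.array([.5,.866]);S=(w[...,:2]-o)@e;N=(w[...,:2]-o)@n;Z=w[...,2]
for s in (-.01,0,.01):
    k=(abs(S-s)<.005)&(abs(N)<.03)&(Z>.05)&(Z<.12);print(s,k.sum(),np.percentile(N[k],[2,98]) if k.sum()>9 else '',np.percentile(Z[k],[50,98]) if k.sum()>9 else '')
go([.4381,-.2526,.0807]);print(tool()[1].round(3),robot.observe()['joint_positions'].round(2))
E
```

```text
time_s: 40.92
position: [0.4328, -0.2527, 0.123]
tcp_rot: [0.031, 0.961, -0.249, 0.113]
contact_force: [1.0, 0.2, 1.0]
opening: 0.0602
grasp_force: 0.0
-0.01 651 [-0.01014753  0.02847048] [0.09635986 0.11873326]
0 757 [-0.01009211  0.02851418] [0.09397639 0.11731162]
0.01 723 [-0.01072175  0.01256046] [0.09121751 0.09457795]
pos [ 0.4341 -0.2536  0.1253] yaw_y -119.0 d [-0.0076 -0.0029  0.0441] rv None j7 -1.01 t 40.9667
[[ 0.85  -0.485  0.207]
 [-0.471 -0.874 -0.117]
 [ 0.238  0.002 -0.971]] [-0.31  0.36  0.91  2.25 -0.63  0.5  -1.01]
```

```bash
python3 -m inch '[[0,0,0,-0.002,-0.003,0.015,0.06],[0,0,0,-0.005,-0.003,0.03,0.06],[0,0,0,-0.008,-0.003,0.04,0.06],[0,0,0,-0.008,-0.003,0.044,0.06],[0,0,0,-0.008,-0.003,0.044,0.06],[0,0,0,-0.008,-0.003,0.044,0.04],[0,0,0,-0.008,-0.003,0.044,0.015],[0,0,0,-0.008,-0.003,0.044,0.015],[0,0,0,-0.008,-0.003,0.044,0.015],[0,0,0,-0.008,-0.003,0.044,0.015]]'; python3 -c "
from h import *
go([.4381,-.2526,.0807]);print(tool()[1].round(3),robot.observe()['joint_positions'].round(2))"
```

```text
time_s: 41.8
position: [0.4378, -0.2516, 0.0827]
tcp_rot: [0.03, 0.961, -0.249, 0.118]
contact_force: [-0.9, 0.7, 5.9]
opening: 0.0224
grasp_force: 58.2
pos [ 0.4378 -0.2516  0.0827] yaw_y -119.0 d [0.0002 0.0008 0.0022] rv None j7 -0.89 t 41.8
[[ 0.849 -0.485  0.212]
 [-0.471 -0.875 -0.116]
 [ 0.242 -0.001 -0.97 ]] [-0.18  0.42  0.75  2.27 -0.78  0.41 -0.89]
```

Stud gripped. I'll swing it up along an arc, tilting the tool as I go.

```bash
python3 -m inch '[[0,-0.12,0,0.019,0,-0.022,0.01],[0,-0.24,0,0.04,0,-0.042,0.01],[0,-0.36,0,0.063,0.001,-0.058,0.01],[0,-0.48,0,0.087,0.001,-0.071,0.01],[0,-0.6,0,0.112,0.001,-0.08,0.01],[0,-0.72,0,0.138,0.002,-0.087,0.01],[0,-0.72,0,0.138,0.002,-0.087,0.01]]'
python3 - <<'E'
from h import *
p=snap("scene");save(p,"sc4.png",(20,120,340,360),2);go([.44,-.255,.3]);print(tool()[1].round(3),robot.observe()['joint_positions'].round(2))
E
```

```text
time_s: 42.38
position: [0.54, -0.3095, 0.2014]
tcp_rot: [-0.058, 0.942, -0.241, -0.227]
contact_force: [0.6, -1.3, -5.6]
opening: 0.0223
grasp_force: 59.2
pos [ 0.5392 -0.3089  0.1963] yaw_y -118.7 d [-0.1482  0.0007 -0.0391] rv None j7 -1.18 t 42.4333
[[ 0.775 -0.481 -0.41 ]
 [-0.426 -0.877  0.222]
 [-0.466  0.002 -0.885]] [-0.02  0.82  0.86  1.42 -0.44  1.64 -1.18]
```

View pics/sc4.png

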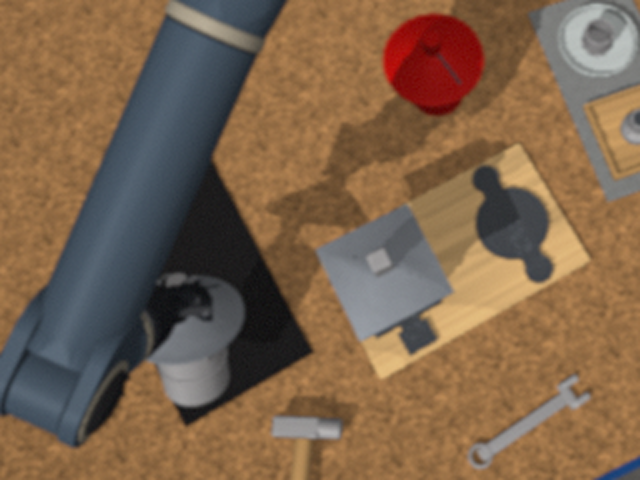

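The cowl hangs from the gripper at crop (200,345), partly upright and well clear. I've used up the pictures I may view, so from here I'll fit the cowl's axis to the depth data.

```bash
cat > fit.py <<'E'
from h import *
from scipy.optimize import least_squares
PR=np.array([[0,.04],[.08,.04],[.113,.07],[.148,.014],[.148,.012],[.18,.012]])*1.0
SEG=[((0,.04),(.08,.04)),((.113,.07),(.148,.014)),((.148,.012),(.18,.012))]
def dist(a,r):
    D=[]
    for p,q in SEG:
        p,q=np.array(p),np.array(q);d=q-p;X=np.c_[a,r]-p;t=np.clip(X@d/(d@d),0,1);D.append(np.linalg.norm(X-t[:,None]*d,axis=1))
    return np.min(D,0)
def fit(base,axis,cams=("scene","top","wrist"),rad=.17):
    """base: guess of underside centre, axis: guess of upward direction"""
    base=np.array(base,float);axis=np.array(axis,float);axis/=np.linalg.norm(axis)
    for cam in cams:
        p=snap(cam);w=p["w"].reshape(-1,3);im=p["img"].reshape(-1,3).astype(int);c=base+.09*axis
        k=(np.linalg.norm(w-c,axis=1)<rad)&(w[:,2]>.015)&(im.min(1)>70)&(im.max(1)-im.min(1)<30);q=w[k]
        if len(q)<100: print(cam,len(q));continue
        u=np.cross(axis,[.3,.9,.1]);u/=np.linalg.norm(u);v=np.cross(axis,u)
        def f(x):
            ax=axis+x[0]*u+x[1]*v;ax/=np.linalg.norm(ax);b=base+x[2:];Y=q-b;a=Y@ax;r=np.linalg.norm(Y-a[:,None]*ax,axis=1);return dist(a,r)
        best=min((least_squares(f,[s,t,0,0,0],loss="soft_l1",f_scale=.003) for s in (-.3,0,.3) for t in (-.3,0,.3)),key=lambda s:s.cost)
        x=best.x;ax=axis+x[0]*u+x[1]*v;ax/=np.linalg.norm(ax)
        print(cam,len(q),"in",np.mean(f(x)<.004).round(2),"base",(base+x[2:]).round(4),"axis",ax.round(3),"tilt",np.degrees(np.arccos(ax[2])).round(1))
E
python3 - <<'E'
from fit import *
t,R=tool();g=t-.005*R[:,2]
e=np.array([.866,-.5,0]);th=np.radians(34);ax=-np.sin(th)*e+np.array([0,0,np.cos(th)])
print("guess",(g-.17*ax).round(3),ax.round(3));fit(g-.17*ax,ax)
E
```

```text
guess [ 0.624 -0.357  0.06 ] [-0.484  0.28   0.829]
scene 1484 in 0.93 base [ 0.6153 -0.3544  0.0569] axis [-0.417  0.286  0.863] tilt 30.3
top 150 in 0.66 base [ 0.6253 -0.3287  0.0767] axis [-0.498 -0.165  0.852] tilt 31.6
wrist 50440 in 0.93 base [ 0.6147 -0.3553  0.0582] axis [-0.472  0.286  0.834] tilt 33.5
```

The fits agree: 33° of tilt is left. I'll keep rotating, with a small lift.

```bash
python3 -m inch '[[0,-0.1,0,-0.009,0,-0.018,0.01],[0,-0.2,0,-0.019,0,-0.035,0.01],[0,-0.3,0,-0.019,0,-0.035,0.01],[0,-0.4,0,-0.019,0,-0.035,0.01],[0,-0.5,0,-0.019,0,-0.035,0.01],[0,-0.58,0,-0.019,0,-0.035,0.01],[0,-0.58,0,-0.019,0,-0.035,0.01],[0,-0.58,0,-0.019,0,-0.035,0.01]]'
python3 - <<'E'
from fit import *
t,R=tool();g=t-.005*R[:,2];print(t.round(3),R.round(3),robot.observe()['joint_positions'].round(2))
e=np.array([.866,-.5,0]);th=np.radians(8);ax=-np.sin(th)*e+np.array([0,0,np.cos(th)])
fit(g-.17*ax,ax,("scene","wrist"))
E
```

```text
time_s: 43.25
position: [0.5331, -0.2879, 0.2597]
tcp_rot: [-0.127, 0.895, -0.228, -0.361]
contact_force: [6.1, 14.8, -15.4]
opening: 0.0218
grasp_force: 61.8
[ 0.533 -0.288  0.26 ] [[ 0.634 -0.5   -0.589]
 [-0.317 -0.864  0.392]
 [-0.705 -0.062 -0.707]] [ 0.28  0.77  0.35  1.22 -0.22  1.98 -1.43]
scene 1908 in 0.79 base [ 0.5746 -0.2978  0.0992] axis [-0.201  0.143  0.969] tilt 14.3
wrist 52736 in 0.41 base [ 0.5797 -0.3456  0.205 ] axis [-0.304  0.898  0.318] tilt 71.4
```

```bash
python3 -m inch '[[0,0,0,0,0,0,0.01],[0,0,0,0,0,0,0.01]]'
python3 - <<'E'
from fit import *
t,R=tool();g=t-.005*R[:,2];s=robot.observe();print(s["contact_force"],s["ft_torque"],s['joint_positions'].round(2),R.round(3))
for th in (10,25):
    e=np.array([.866,-.5,0]);th=np.radians(th);ax=-np.sin(th)*e+np.array([0,0,np.cos(th)])
    fit(g-.17*ax,ax,("scene","wrist","top"),.14)
E
```

```text
time_s: 43.52
position: [0.5284, -0.3043, 0.2804]
tcp_rot: [-0.101, 0.896, -0.253, -0.351]
contact_force: [-0.3, -0.0, -4.5]
opening: 0.022
grasp_force: 61.6
[-0.31951794 -0.01003094 -4.5351147 ] [-0.65691554 -1.05538253 -0.01274822] [ 0.24  0.76  0.45  1.21 -0.22  1.98 -1.43] [[ 0.626 -0.524 -0.578]
 [-0.382 -0.852  0.359]
 [-0.68  -0.004 -0.733]]
scene 1677 in 0.93 base [ 0.5715 -0.3265  0.1228] axis [-0.228  0.145  0.963] tilt 15.7
wrist 50397 in 0.93 base [ 0.5722 -0.3274  0.1221] axis [-0.258  0.137  0.956] tilt 17.0
top 1308 in 0.88 base [ 0.5695 -0.3284  0.1223] axis [-0.203  0.155  0.967] tilt 14.8
scene 1690 in 0.93 base [ 0.5726 -0.3249  0.1221] axis [-0.233  0.145  0.962] tilt 15.9
wrist 50413 in 0.93 base [ 0.5732 -0.326   0.1212] axis [-0.258  0.135  0.957] tilt 16.9
top 1305 in 0.87 base [ 0.5695 -0.3282  0.1215] axis [-0.193  0.165  0.967] tilt 14.7
```

That force was a passing transient; it's now 4.5 N, with 16° of tilt left. I'll lower it onto the mat and level it against the mat.

```bash
python3 -m inch '[[0,0,0,0.01,0,0.011,0.01],[0,0,0,0.022,0,0.024,0.01],[0,0,0,0.034,0,0.037,0.01],[0,0,0,0.046,0,0.05,0.01],[0,0,0,0.056,0,0.06,0.01],[0,0,0,0.064,0,0.069,0.01],[0,0,0,0.067,0,0.072,0.01],[0,0,0,0.067,0,0.072,0.01],[0,0,0,0.067,0,0.072,0.01]]'
python3 - <<'E'
from fit import *
t,R=tool();g=t-.005*R[:,2];s=robot.observe();print(s['joint_positions'].round(2),R.round(3))
e=np.array([.866,-.5,0]);th=np.radians(14);ax=-np.sin(th)*e+np.array([0,0,np.cos(th)])
fit(g-.17*ax,ax,("scene","wrist"),.14)
E
```

```text
time_s: 44.57
position: [0.5304, -0.3026, 0.181]
tcp_rot: [-0.103, 0.896, -0.251, -0.352]
contact_force: [-0.0, 0.2, -3.7]
opening: 0.0223
grasp_force: 61.6
[ 0.25  0.84  0.42  1.29 -0.25  1.83 -1.42] [[ 0.627 -0.521 -0.579]
 [-0.377 -0.853  0.36 ]
 [-0.682 -0.007 -0.731]]
scene 1427 in 0.91 base [ 0.5737 -0.3236  0.0233] axis [-0.231  0.134  0.964] tilt 15.5
wrist 50396 in 0.93 base [ 0.5743 -0.3255  0.0232] axis [-0.259  0.133  0.957] tilt 16.9
```

```bash
python3 -m inch '[[0,-0.05,0,0,0,0,0.01],[0,-0.1,0,0,0,0,0.01],[0,-0.15,0,0,0,0,0.01],[0,-0.15,0,0,0,0,0.01],[0,-0.15,0,0,0,0,0.01]]'
python3 - <<'E'
from fit import *
t,R=tool();g=t-.005*R[:,2];s=robot.observe();print(s['joint_positions'].round(2),R.round(3))
e=np.array([.866,-.5,0]);th=np.radians(8);ax=-np.sin(th)*e+np.array([0,0,np.cos(th)])
fit(g-.17*ax,ax,("scene","wrist"),.14)
E
```

```text
time_s: 45.08
position: [0.5305, -0.3028, 0.1804]
tcp_rot: [-0.121, 0.867, -0.242, -0.417]
contact_force: [0.3, -0.2, -5.4]
opening: 0.0218
grasp_force: 61.6
[ 0.28  0.92  0.4   1.21 -0.23  1.98 -1.42] [[ 0.534 -0.522 -0.665]
 [-0.319 -0.853  0.412]
 [-0.783 -0.008 -0.622]]
scene 1465 in 0.89 base [ 0.5538 -0.3116  0.0175] axis [-0.118  0.058  0.991] tilt 7.5
wrist 50539 in 0.93 base [ 0.5542 -0.3132  0.0172] axis [-0.138  0.059  0.989] tilt 8.6
```

```bash
python3 -m inch '[[0,0,0,0.004,0,0.003,0.01],[0,0,0,0.006,0,0.005,0.01],[0,0,0,0.007,0,0.0055,0.01],[0,0,0,0.007,0,0.0055,0.01]]'; python3 -m inch '[[0,0,0,0.004,0,-0.004,0.01],[0,0,0,0.009,0,-0.009,0.01],[0,0,0,0.0145,0,-0.016,0.01],[0,0,0,0.0145,0,-0.016,0.01]]'
python3 - <<'E'
from fit import *
t,R=tool();g=t-.005*R[:,2];print(t,R[:,2])
fit(g-.17*np.array([0,0,1]),[0,0,1],("scene","wrist"),.14)
E
```

```text
time_s: 45.52
position: [0.5304, -0.3025, 0.1749]
tcp_rot: [-0.121, 0.867, -0.242, -0.418]
contact_force: [1.4, -0.9, 6.2]
opening: 0.0223
grasp_force: 62.6
time_s: 45.85
position: [0.5486, -0.3129, 0.1711]
tcp_rot: [-0.121, 0.868, -0.242, -0.417]
contact_force: [-2.7, 2.7, -1.2]
opening: 0.0221
grasp_force: 63.4
[ 0.54855987 -0.31287227  0.17111104] [-0.66485428  0.41182114 -0.6231951 ]
scene 1568 in 0.9 base [ 0.5553 -0.3142  0.008 ] axis [-0.022  0.011  1.   ] tilt 1.4
wrist 49578 in 0.95 base [ 0.5552 -0.316   0.0075] axis [-0.04   0.012  0.999] tilt 2.4
```

It's level to about 2°. I'll open and back off along the tool axis.

```bash
python3 -m inch '[[0,0,0,0,0,0,0.03],[0,0,0,0,0,0,0.05],[0,0,0,0,0,0,0.065],[0,0,0,0,0,0,0.065],[0,0,0,0,0,-0.015,0.065],[0,0,0,0,0,-0.04,0.065],[0,0,0,0,0,-0.07,0.065],[0,0,0,0,0,-0.1,0.065]]'
python3 - <<'E'
from fit import *
fit([.555,-.315,.004],[0,0,1],("scene","wrist"),.13)
go([.555,-.315,.3],-120)
E
```

```text
time_s: 46.62
position: [0.5956, -0.3501, 0.2901]
tcp_rot: [-0.111, 0.911, -0.293, -0.268]
contact_force: [0.1, -2.5, -0.8]
opening: 0.0649
grasp_force: 0.0
scene 2291 in 0.94 base [ 0.557  -0.3144  0.0065] axis [-0.006 -0.002  1.   ] tilt 0.3
wrist 13919 in 0.99 base [ 0.5554 -0.3161  0.006 ] axis [-0.006  0.004  1.   ] tilt 0.4
pos [ 0.5945 -0.3579  0.3037] yaw_y -126.8 d [-0.0463 -0.0106  0.034 ] rv [-0.065  0.559 -0.106] j7 -1.43 t 46.7167
```

The round cowl stands upright at (0.5555, -0.3155). Next I'll regrip it with the tool vertical.

```bash
python3 -c "
from h import *
go([.5555,-.3155,.29],-95)"
```

```text
pos [ 0.5945 -0.3579  0.3037] yaw_y -126.8 d [-0.0404 -0.0102  0.042 ] rv [-0.186  0.538 -0.53 ] j7 -1.43 t 46.7167
```

```bash
python3 -m inch '[[-0.03,0.08,-0.08,-0.01,-0.003,0,0.085],[-0.06,0.16,-0.16,-0.02,-0.006,0.01,0.085],[-0.09,0.24,-0.24,-0.03,-0.01,0.02,0.085],[-0.12,0.33,-0.33,-0.04,-0.01,0.03,0.085],[-0.15,0.42,-0.42,-0.04,-0.01,0.042,0.085],[-0.186,0.538,-0.53,-0.04,-0.01,0.042,0.085],[-0.186,0.538,-0.53,-0.04,-0.01,0.042,0.085],[-0.186,0.538,-0.53,-0.04,-0.01,0.042,0.085],[-0.186,0.538,-0.53,-0.04,-0.01,0.042,0.085]]'
python3 - <<'E'
from fit import *
fit([.555,-.315,.004],[0,0,1],("wrist",),.13)
go([.5555,-.3155,.174],-95);print(robot.observe()['joint_positions'].round(2))
E
```

```text
time_s: 47.47
position: [0.5554, -0.3085, 0.2791]
tcp_rot: [-0.012, 0.999, -0.041, -0.008]
contact_force: [-0.0, -0.4, 0.9]
opening: 0.085
grasp_force: 0.0
wrist 16178 in 0.98 base [ 0.5559 -0.3158  0.006 ] axis [-0.013  0.002  1.   ] tilt 0.7
pos [ 0.5559 -0.3088  0.2786] yaw_y -94.7 d [0.0019 0.0091 0.1044] rv [-0.023  0.017  0.006] j7 -1.0 t 47.5167
[ 0.07  0.42  0.53  1.6  -0.24  1.21 -1.  ]
```

```bash
python3 -m inch '[[-0.023,0.017,0,0.002,0.009,0.02,0.085],[-0.023,0.017,0,0.002,0.009,0.05,0.085],[-0.023,0.017,0,0.002,0.009,0.07,0.085],[-0.023,0.017,0,0.002,0.009,0.07,0.085],[-0.023,0.017,0,0.002,0.009,0.07,0.085]]'; python3 -c "
from h import *
p=snap('wrist');w=p['w'];X,Y,Z=w[...,0],w[...,1],w[...,2]
m=(Z>.174)&(Z<.195)&(abs(Y+.3155)<.03)&(abs(X-.556)<.03);print(m.sum(),rect(w[m]) if m.sum()>5 else '')
go([.5555,-.3155,.172],-95)"
```

```text
time_s: 47.93
position: [0.5559, -0.3163, 0.2067]
tcp_rot: [-0.0, 0.999, -0.041, -0.001]
contact_force: [-0.4, -0.4, -0.0]
opening: 0.085
grasp_force: 0.0
1519 (array([ 555.9, -315.8]), array([23. , 23.2]), 41.6)
pos [ 0.5566 -0.3169  0.2083] yaw_y -94.7 d [-0.0012 -0.0014  0.0363] rv [ 0.001 -0.     0.006] j7 -0.97 t 47.9833
```

```bash
python3 -m inch '[[0,0,0,-0.001,-0.001,0.015,0.085],[0,0,0,-0.001,-0.001,0.03,0.085],[0,0,0,-0.001,-0.001,0.035,0.085],[0,0,0,-0.001,-0.001,0.035,0.06],[0,0,0,-0.001,-0.001,0.035,0.03],[0,0,0,-0.001,-0.001,0.035,0.01],[0,0,0,-0.001,-0.001,0.035,0.01],[0,0,0,-0.001,-0.001,0.035,0.01],[0,0,0,-0.001,-0.001,0.035,0.01],[0,0,0,-0.001,-0.001,0.035,0.01]]'; python3 -m inch '[[0,0,0,0,0,-0.02,0.01],[0,0,0,0,0,-0.04,0.01],[0,0,0,0,0,-0.07,0.01],[0,0,0,0,0,-0.1,0.01],[0,0,0,0,0,-0.13,0.01],[0,0,0,0,0,-0.16,0.01],[0,0,0,0,0,-0.18,0.01],[0,0,0,0,0,-0.18,0.01]]'; python3 -c "
from h import *
go([.42,-.15,.32],-90);print(robot.observe()['joint_positions'].round(2))"
```

```text
time_s: 48.82
position: [0.5552, -0.3158, 0.174]
tcp_rot: [0.0, 0.999, -0.041, 0.001]
contact_force: [-1.4, -0.3, 4.1]
opening: 0.0221
grasp_force: 58.8
time_s: 49.48
position: [0.5558, -0.3162, 0.3568]
tcp_rot: [0.001, 0.999, -0.041, 0.003]
contact_force: [0.8, -0.7, -4.4]
opening: 0.0223
grasp_force: 59.9
pos [ 0.5558 -0.3162  0.3568] yaw_y -94.7 d [-0.1491 -0.1547  0.0355] rv [ 0.002 -0.007 -0.081] j7 -1.03 t 49.4833
[ 0.05  0.36  0.56  1.5  -0.2   1.33 -1.03]
```

```bash
python3 -m inch '[[0,0,0,0,0,-0.025,0.01],[0,0,0,0,-0.01,-0.045,0.01],[0,0,0,0.001,-0.035,-0.05,0.01],[0,0,0,0.002,-0.065,-0.05,0.01],[0,0,0,0.002,-0.1,-0.05,0.01],[0,0,0,0.003,-0.135,-0.05,0.01],[0,0,0,0.003,-0.17,-0.05,0.01],[0,0,0,0.004,-0.205,-0.05,0.01],[0,0,0,0.005,-0.24,-0.05,0.01],[0,0,0,0.006,-0.27,-0.05,0.01]]'; python3 -c "
from h import *
go([.599,.105,.26],-94.7);print(robot.observe()['joint_positions'].round(2))"
```

```text
time_s: 50.32
position: [0.5815, -0.0431, 0.3998]
tcp_rot: [-0.001, 0.999, -0.04, -0.002]
contact_force: [0.7, -0.1, -5.2]
opening: 0.0224
grasp_force: 59.8
pos [ 0.5815 -0.0431  0.3998] yaw_y -94.5 d [ 0.0064 -0.1489  0.14  ] rv [-0.001  0.005  0.003] j7 -1.55 t 50.3167
[-0.35  0.23  0.45  1.55 -0.1   1.39 -1.55]
```

```bash
python3 -m inch '[[0,0.002,0,0.001,-0.03,0,0.01],[0,0.005,0,0.003,-0.065,0,0.01],[0,0.005,0,0.005,-0.1,0,0.01],[0,0.005,0,0.006,-0.13,0,0.01],[0,0.005,0,0.006,-0.149,0.01,0.01],[0,0.005,0,0.006,-0.149,0.04,0.01],[0,0.005,0,0.006,-0.149,0.075,0.01],[0,0.005,0,0.006,-0.149,0.11,0.01],[0,0.005,0,0.006,-0.149,0.13,0.01],[0,0.005,0,0.006,-0.149,0.14,0.01]]'; python3 -m inch '[[0,0,0,0,0,0,0.01],[0,0,0,0,0,0.02,0.01],[0,0,0,0,0,0.04,0.01],[0,0,0,0,0,0.05,0.01],[0,0,0,0,0,0.05,0.01]]';python3 - <<'E'
from fit import *
p=snap("scene");w=p["w"];X,Y,Z=w[...,0],w[...,1],w[...,2]
m=(Z>.002)&(Z<.02)&(p["img"].max(2)<80)&(abs(X-.6)<.12)&(Y<.18)&(Y>.02);print(m.sum(),rect(w[m]))
t,R=tool();fit(t-[0,0,.17],[0,0,1],("scene","wrist"),.13)
go([.599,.1045,.181],-94.7)
E
```

```text
time_s: 51.15
position: [0.5968, 0.1012, 0.2562]
tcp_rot: [0.002, 0.999, -0.041, -0.003]
contact_force: [-0.8, 0.3, -4.6]
opening: 0.0221
grasp_force: 59.6
time_s: 51.57
position: [0.5998, 0.1014, 0.2113]
tcp_rot: [0.001, 0.999, -0.041, 0.001]
contact_force: [-0.5, -0.5, -5.3]
opening: 0.0224
grasp_force: 59.7
155 (array([644.9,  93.8]), array([93.4, 38. ]), 29.0)
scene 1601 in 0.88 base [0.6041 0.1037 0.045 ] axis [-0.014 -0.048  0.999] tilt 2.9
wrist 32947 in 0.91 base [0.6032 0.1028 0.0458] axis [-0.007 -0.036  0.999] tilt 2.1
pos [0.602  0.1015 0.2145] yaw_y -94.7 d [-0.0035 -0.0027  0.0335] rv [-0.001 -0.008  0.001] j7 -1.75 t 51.7167
```

```bash
python3 -m inch '[[0,0,0,-0.003,-0.001,0.01,0.01],[0,0,0,-0.003,-0.001,0.018,0.01],[0,0,0,-0.003,-0.001,0.024,0.01],[0,0,0,-0.003,-0.001,0.029,0.01],[0,0,0,-0.003,-0.001,0.032,0.01],[0,0,0,-0.003,-0.001,0.032,0.01],[0,0,0,-0.003,-0.001,0.032,0.01]]'
```

```text
time_s: 52.3
position: [0.5987, 0.1025, 0.1812]
tcp_rot: [0.0, 0.999, -0.041, 0.003]
contact_force: [1.1, -0.7, -3.4]
opening: 0.0221
grasp_force: 60.0
```

```bash
python3 -m inch '[[0,0,0,0,-0.001,0.001,0.01],[0,0,0,0,-0.001,0.002,0.01],[0,0,0,0,-0.001,0.002,0.01]]'
```

```text
time_s: 52.55
position: [0.5996, 0.1027, 0.1811]
tcp_rot: [0.0, 0.999, -0.041, 0.004]
contact_force: [-1.3, -2.5, 6.2]
opening: 0.0219
grasp_force: 61.3
```

Contact. I'll release, rise and check everything.

```bash
python3 -m inch '[[0,0,0,0,0,0,0.04],[0,0,0,0,0,0,0.07],[0,0,0,0,0,0,0.085],[0,0,0,0,0,0,0.085],[0,0,0,0,0,-0.03,0.085],[0,0,0,0,0,-0.07,0.085],[0,0,0,0,0,-0.11,0.085],[0,0,0,0,0,-0.15,0.085],[0,0,0,0,0,-0.17,0.085],[0,0,0,0,0,-0.17,0.085]]'; python3 -m inch '[[0,0,0,0,0,0,0.085],[0,0,0,0,0,0,0.085],[0,0,0,0,0,0,0.085],[0,0,0,0,0,0,0.085]]'
python3 - <<'E'
from fit import *
fit([.599,.1045,.011],[0,0,1],("scene","wrist"),.13)
p=snap("scene");w=p["w"];X,Y,Z=w[...,0],w[...,1],w[...,2];dk=p["img"].max(2)<80
m=(Z>.115)&(Z<.2)&(abs(X-.61)<.085)&(abs(Y+.087)<.085);print("sq hat",rect(w[m]),np.nanmax(Z[m]))
m=(Z>.004)&(Z<.02)&dk&(abs(X-.6)<.12)&(Y<.18)&(Y>-.16);n,L,st,ce=cv2.connectedComponentsWithStats(m.astype(np.uint8))
for i in range(1,n):
    if st[i,4]>40: print("lug",st[i,4],rect(w[L==i]))
for nm,x,y,lo,hi in [("sleeve",.4025,.342,.037,.06),("red",.551,.328,.045,.06)]:
    k=(Z>lo)&(Z<hi)&(abs(X-x)<.04)&(abs(Y-y)<.04);print(nm,k.sum(),rect(w[k]),np.median(Z[k]))
for l in ["cowl_round","cowl_square","seat_round","seat_square"]: print(l,[(np.round(d["at"],4).tolist(),round(d["confidence"],2)) for d in robot.tip_of(l,p)][:3])
E
```

```text
time_s: 53.38
position: [0.5999, 0.104, 0.3552]
tcp_rot: [-0.002, 0.999, -0.041, 0.008]
contact_force: [0.9, -0.9, 0.8]
opening: 0.0848
grasp_force: 0.0
time_s: 53.72
position: [0.5967, 0.1038, 0.3472]
tcp_rot: [0.001, 0.999, -0.041, 0.001]
contact_force: [0.8, 0.1, 0.2]
opening: 0.0848
grasp_force: 0.0
scene 2192 in 0.93 base [0.6021 0.1032 0.0134] axis [-0.011  0.003  1.   ] tilt 0.6
wrist 11319 in 0.98 base [0.6002 0.1029 0.013 ] axis [-0.011 -0.008  1.   ] tilt 0.8
sq hat (array([611.2, -85.1]), array([131.4, 130.2]), 2.7) 0.19673993689586974
lug 98 (array([670.1, 106.5]), array([29.2, 38.9]), 84.2)
lug 142 (array([679.4, -82.9]), array([40.3, 35.9]), 3.4)
sleeve 35 (array([417.8, 341.9]), array([17. , 39.7]), 6.9) 0.04470829570381878
red 89 (array([551.5, 328.7]), array([26. , 31.1]), 64.5) 0.05196909216436917
cowl_round [([0.5512, 0.3284, 0.0055], 0.72), ([0.5985, 0.1042, 0.0094], 0.68), ([0.37, 0.0933, -0.0009], 0.59)]
cowl_square [([0.6079, -0.0888, 0.0166], 0.76), ([0.551, 0.3312, 0.0079], 0.38)]
seat_round []
seat_square [([0.399, 0.3403, 0.0065], 0.41)]
```

Run:
```python
from h import *
p=snap("top");w=p["w"];X,Y,Z=w[...,0],w[...,1],w[...,2]
for nm,x,y,lo,hi in [("sleeve",.4,.339,.035,.06),("red",.548,.325,.045,.06)]:
    k=(Z>lo)&(Z<hi)&(abs(X-x)<.04)&(abs(Y-y)<.04);print(nm,k.sum(),rect(w[k]) if k.sum()>4 else '')
print(robot.tip_of("sleeve",p)[:1]);s=robot.observe();print(s["contact_force"],s["time_s"])
print(robot.sign_off())
```

```text
sleeve 63 (array([401. , 337.8]), array([41.3, 42.6]), 0.6)
red 84 (array([547.8, 325. ]), array([28.6, 27.5]), 89.1)
[{'at': [0.4017, 0.3371, 0.0071], 'confidence': 0.55}]
[-1.32094883 -0.40364147  0.09586453] 54.1667
the job is handed in; nothing more can be done
None
```

The job is handed in after about 54 s, with no verdict shown: sleeve in the pan, reducer in the tray, and both cowls measured upright within about 3 mm of their seat centres; the round cowl was found toppled on the mat (cause not found) after the sleeve and reducer were placed, and I stood it up again.

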